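Put the desk pieces back on their inlaid plates

TASK

The desk has been dusted: put the pencil cup, the clock, the stapler and the cross-shaped ornament back, each upright in the middle of the walnut plate whose maple inlay has the shape of its foot, and turned so that its foot lines up with the inlay (which way round it faces does not matter). Set each one down gently, without dropping or pressing it, and do not move or knock over the potted succulent and the sand timer.

Things in the scene. Friction and masses are not known exactly. Their poses are not given: they have to be found in the camera images.
- pencil_cup: round white ceramic pencil cup, empty and open at the top, straight-sided, 56 mm across, 80 mm tall, wall 4 mm; stands upright on the desk; about 0.22 kg. Can be gripped from above across its outside. Origin: centre of its underside, z up; its yaw does not matter
- clock: small wooden desk clock, an upright block with a 54 mm square foot, 64 mm tall, with a white brass-rimmed dial on its -x and +x sides and a small brass button on top (only decoration); about 0.2 kg. Can be gripped from above across either pair of sides. Origin: centre of its underside; x and y are square to its sides, z up
- stapler: black desk stapler lying on its base, 110 mm long (along its x), base 34 mm wide (along its y) and 10 mm high, 48 mm tall in all; the upper arm is 30 mm wide from 30 to 48 mm height; all its parts are rigid; about 0.25 kg. Can be gripped from above across its width (along y) at the middle. Origin: centre of its underside, z up
- jack: white ceramic ornament: a low cross (plus sign) of two bars crossing at their middles, along x and y, each 76 mm long, 22 mm wide and 26 mm high, with an upright round post 28 mm across in the middle that rises to 70 mm; about 0.2 kg. Can be gripped from above by the post, above the bars. Origin: centre of its underside, z up
- plate_round: dark walnut plate lying flat, fixed to the desk, 100 x 100 mm and 8 mm thick, with a flush pale maple inlay: a disc 68 mm across. Origin: centre of its underside, on the desk (z = 0), directly below the inlay's centre; z is up
- plate_square: dark walnut plate lying flat, fixed to the desk, 100 x 100 mm and 8 mm thick, with a flush pale maple inlay: a 66 mm square, its sides along x and y. Origin: centre of its underside, on the desk (z = 0), directly below the inlay's centre; z is up
- plate_oblong: dark walnut plate lying flat, fixed to the desk, 150 (x) x 66 (y) mm and 8 mm thick, with a flush pale maple inlay: a rectangle of 122 mm along x by 46 mm along y. Origin: centre of its underside, on the desk (z = 0), directly below the inlay's centre; z is up
- plate_cross: dark walnut plate lying flat, fixed to the desk, 100 x 100 mm and 8 mm thick, with a flush pale maple inlay: a plus sign with bars along x and y, each 88 mm long and 34 mm wide. Origin: centre of its underside, on the desk (z = 0), directly below the inlay's centre; z is up
- succulent: bystander, loose: little terracotta pot with a green succulent, 34 mm across and 45 mm tall, standing among the things; origin at the centre of its underside. Leave it where it is. (A rubber eraser and a brass pencil sharpener, under 35 mm long and 15 mm tall, also lie among the things and are not part of the job.)
- timer: bystander, loose: small brass and glass sand timer standing upright, 34 mm across, 55 mm tall, among the things; origin at the centre of its underside. Leave it where it is. (No bystander among the things is taller than 60 mm or starts with its centre nearer than 90 mm to the centre of a thing or plate. Larger items (books, globe, laptop and so on) stand along the back and sides of the desk.)
Things that resemble listed ones, but are neither listed nor needed, are in the scene too. What is shaped like the plate_cross but pink is not meant.

How it is judged:
By the outcome, as a careful person would: the job done as asked, in the order asked, and still so for the second after the job is handed in, with the robot touching nothing.
It also fails if it takes over 104 s, if anything falls off the work surface, if the arm or the gripper's body presses on something with over 40 N, if the wrist force passes 120 N, or if a joint passes its speed limit or range.

ROBOT

A 7-joint arm with a two-finger parallel gripper is mounted at the origin on the work surface. World frame = base frame: x ahead of the robot, y to its left, z up, the work surface at z = 0. Lengths are in m, angles in rad, forces in N, time in s.
With the tool pointing down it reaches from about 0.4 to 0.875 m from the base axis. Payload 6.5 kg.
Tool frame: the origin (TCP) lies midway between the tips of the shut fingers; the grasp point (between the pads) lies 19 mm behind it; z points along the fingers, y is the direction in which the jaws open and shut (so a half turn about z gives the same grasp; the last joint's range is limited). The gripper opens to 88 mm and grips with 3 to 60 N. Pads are 18 mm wide; open, the fingers measure 123 mm over their backs; the gripper's body (75 mm by 187 mm) begins 45 mm behind the grasp point.
Start: joints at [1.184, 0.536, -0.004, 1.538, 0.003, 1.067, -0.071], TCP at [0.205, -0.617, 0.239] pointing down, gripper open.
Joint ranges: [-2.7, 2.7], [-0.37, 2.16], [-1.27, 1.26], [0.24, 2.4], [-1.31, 4.45], [0.19, 1.91], [-2.76, 2.76]. Speed limits (rad/s): [2.39, 2.39, 3.14, 3.14, 3.14, 3.14, 3.14].

INTERFACE

Orientations are given as a rotation vector (axis times angle).
In Python, from cell import sensors, vision, order gives the robot as it stands.
- The arm moves only by the tool servo_tool, never from a script. Its argument "plan" is a list that holds one entry, the list of rows, each a list of 7 numbers: the shift along the tool's x, y, z in units of 30 mm (1.0 is 30 mm), then the turn, a rotation vector about the tool's x, y, z in rad, then the opening, from 0 (shut) to 1 (fully open). In form: [[[x, y, z, rx, ry, rz, fingers], ...]]. A call has 1 to 12 rows; each row shifts and turns the commanded pose from where the row before left it, along the tool's axes as they then stand; what a row does not reach is not made up. A row lasts 1/10 s, in which the tool goes at most 50 mm and 8.59 degrees, less where a joint would pass 70% of its speed; a pose out of reach is approached as far as the arm can. A call is refused whole if a number of a shift passes 1 or a number of a turn 0.15, either way. A call with a gripper value outside its range is refused whole. The fingers move at their own pace and stop on an object; "squeeze" is the grip in N (left out, the last holds). Time passes only in rows, so rows that do not move let the fingers close. It gives the time, the measured TCP pose, the force and the opening at its end, in the units of the state.
- sensors.get_state(): the state, without advancing time (a new reading comes with each control period).
- vision.grab_frame(name): name is "side" or "top"; returns a dict with "pixels" (384x512x3 uint8, blue, green, red), "range_z" (384x512 float32, m along the optical axis (not along the pixel's ray), 0 where there is no reading), "K" (3x3 intrinsics, pixels), "rvec" (rotation vector, rad) and "tvec" (3), from world to camera coordinates, as OpenCV has them. Camera axes: x right, y down, z forward; pixel columns grow to the right and rows downward; lengths in m; the calibration is good to about 2 mm. A picture is of the moment at which its call begins.
- order.job_done(): hands the job in, once; it reports no verdict.
The state is a dict: "time_s": time; "joints": joint angles; "joint_velocities": joint speeds; "tau": joint torques, N m; "tool_pos": TCP position; "tcp_rot": TCP orientation; "wrist_force": force on the tool from outside, world axes, zero at the start; "ft_torque": the same for the moment, N m; "finger_gap": finger opening in m.
Only numpy, scipy, OpenCV 4.12 (cv2) and the standard library are available. Lean on these libraries where they do the work, as an engineer would, in place of code of your own. Each camera call takes 0.05 s, during which the arm holds its last target.

## Working session

There is one attempt and no reset: what is moved stays moved. The work goes in short steps, Python scripts to look and compute and a tool call to move; the robot and the scene stay as the last step left them, time stands still between calls to the robot, and variables do not carry over. Pictures are saved under pics/ and viewed, and the job is handed in when it is done.

Besides the shell and the picture viewer there is one more tool, called after "Request:" by a JSON object that holds its "op" and its "data", one argument or row to a line. servo_tool: Moves the arm, as the interface text tells. Its arguments: {"type":"object","properties":{"plan":{"type":"array","items":{"type":"array","items":{"type":"array","items":{"type":"number"}}}},"squeeze":{"type":"number"}},"required":["plan"]}

```bash
ls; mkdir -p pics
python3 - <<'E'
from cell import sensors, vision, order
import cv2,numpy as np
for n in("side","top"):
    f=vision.grab_frame(n); cv2.imwrite(f"pics/{n}0.png",f["pixels"]); np.savez(f"/tmp/{n}0.npz",**f); print(n,f["K"].tolist(),f["rvec"],f["tvec"])
s=sensors.get_state()
for k,v in s.items(): print(k,np.round(v,4))
E
```

```text
pics
side [[350.2503661698572, 0.0, 254.04651829297947], [0.0, 350.2503661698572, 189.97721864018004], [0.0, 0.0, 1.0]] [ 0.41380585 -2.6819571   1.28987789] [0.49431766 0.12927897 0.77932403]
top [[413.84107683390243, 0.0, 255.68112708329292], [0.0, 413.84107683390243, 191.76246304053961], [0.0, 0.0, 1.0]] [ 2.09913567 -2.13648354  0.20221604] [0.01412297 0.51978422 0.9894803 ]
time_s 0.1
joints [ 1.1838  0.5371 -0.0045  1.5387  0.0026  1.0673 -0.0712]
joint_velocities [ 0.0001 -0.0022  0.0016 -0.004   0.0005  0.0002  0.0006]
tau [ 1.30000e-03 -5.72087e+01  9.93100e-01 -2.52235e+01 -5.62000e-02
  1.35000e-02  0.00000e+00]
tool_pos [ 0.2048 -0.6163  0.2379]
tcp_rot [-3.0998e+00 -5.0170e-01  5.0000e-04]
wrist_force [ 0.5684 -0.5763  0.5252]
ft_torque [ 0.0159 -0.0399  0.016 ]
finger_gap 0.0882
```

View pics/top0.png

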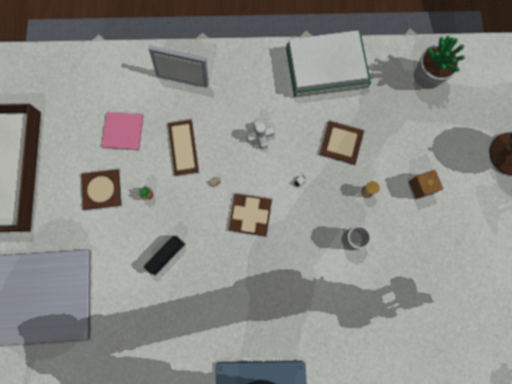

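View pics/side0.png

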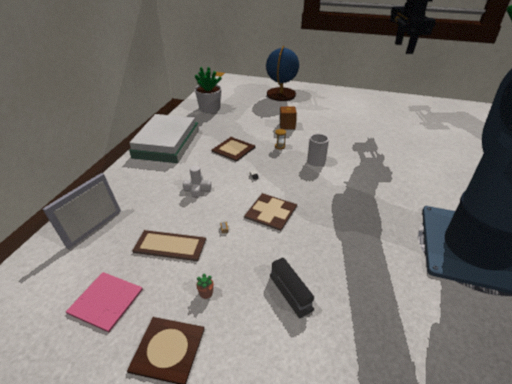

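The top view shows the plates: round (101,189), oblong (183,147), cross (250,214) and square (342,142). The things are the stapler (164,254), jack (261,133), cup (356,238) and clock (426,184). The bystanders are the succulent (146,193) and the timer (371,188). Next I'll measure them with the depth data.

```bash
cat > h.py <<'E'
import cv2,numpy as np
def cloud(f):
    R=cv2.Rodrigues(f["rvec"])[0]; z=f["range_z"].astype(float); K=f["K"]
    v,u=np.mgrid[:384,:512]
    p=np.stack([(u-K[0,2])/K[0,0]*z,(v-K[1,2])/K[1,1]*z,z],-1)
    w=(p-f["tvec"].ravel())@R; w[z==0]=np.nan
    return w
def ortho(f,h,x0=0.3,x1=0.95,y0=-0.55,y1=0.5,s=1000):
    # image: rows down = decreasing x, cols right = decreasing y
    R=cv2.Rodrigues(f["rvec"])[0];K=f["K"];t=f["tvec"].ravel()
    H=K@np.column_stack([R[:,0],R[:,1],R[:,2]*h+t])
    # pixel(c,r)-> x=x1-r/s, y=y1-c/s
    A=np.array([[0,-1/s,x1],[-1/s,0,y1],[0,0,1]])
    return cv2.warpPerspective(f["pixels"],H@A,(int((y1-y0)*s),int((x1-x0)*s)),flags=cv2.INTER_LINEAR|cv2.WARP_INVERSE_MAP)
E
python3 - <<'E'
from h import *
for n in("top","side"):
    f=dict(np.load(f"/tmp/{n}0.npz")); w=cloud(f)
    d=w[...,2]; print(n,np.nanmedian(d))
    # height blobs
    m=((d>0.018)&(d<0.12)&(w[...,0]>0.28)&(w[...,0]<0.95)&(abs(w[...,1])<0.62)).astype(np.uint8)
    k,l,st,c=cv2.connectedComponentsWithStats(m)
    for i in range(1,k):
        if st[i,4]<40: continue
        q=w[l==i]; h=np.percentile(q[:,2],97); tp=q[q[:,2]>h-.006]
        r=cv2.minAreaRect((tp[:,:2]*1000).astype(np.float32))
        print(np.round(c[i]),st[i,4],"hmax %.3f"%h,"top rect",np.round(r[0],1),np.round(r[1],1),round(r[2],1),"mean",np.round(tp[:,:2].mean(0)*1000,1))
f=dict(np.load("/tmp/top0.npz"))
o=ortho(f,0.008); cv2.imwrite("pics/ortho8.png",o[:, :]); print(o.shape)
hsv=cv2.cvtColor(o,cv2.COLOR_BGR2HSV)
E
python3 - <<'E'
import cv2
o=cv2.imread('pics/ortho8.png'); cv2.imwrite('pics/o8s.png',cv2.resize(o,None,fx=.75,fy=.75,interpolation=cv2.INTER_AREA))
E
```

```text
top 0.0005612815560149605
[327.  63.] 4226 hmax 0.059 top rect [ 879.4 -193. ] [141.5 190.2] 6.8 mean [ 877.3 -191.7]
[435.  66.] 1203 hmax 0.118 top rect [ 847.5 -483.6] [91.  71.5] 33.2 mean [ 849.5 -475.9]
[179.  65.] 1521 hmax 0.113 top rect [869.4 198.5] [148.3  15.6] 76.4 mean [868.6 197.1]
[ 25. 168.] 1734 hmax 0.062 top rect [600.9 604.4] [ 30.7 330.6] 90.0 mean [597.3 595.1]
[260. 133.] 396 hmax 0.072 top rect [684.   -8.7] [25.3 25.7] 36.5 mean [683.6  -8.6]
[509. 142.] 40 hmax 0.118 top rect [ 621.  -604.6] [4.2 1.7] 64.3 mean [ 620.7 -604.6]
[426. 184.] 632 hmax 0.067 top rect [ 535.1 -427.5] [53.3 53.9] 18.1 mean [ 534.6 -426.8]
[371. 188.] 173 hmax 0.059 top rect [ 526.6 -287. ] [31.4 31.1] 44.5 mean [ 526.2 -287.2]
[145. 192.] 140 hmax 0.045 top rect [527.  288.1] [28.2 25.7] 2.7 mean [527.3 288. ]
[357. 237.] 366 hmax 0.082 top rect [ 401.2 -239.3] [54.2 54.2] 31.9 mean [ 401.5 -239.6]
[162. 254.] 569 hmax 0.051 top rect [368.9 237.6] [ 28.8 106.4] 44.9 mean [368.5 238.7]
side 0.0006283338674446641
[279.  74.] 44 hmax 0.119 top rect [ 618.2 -611.9] [34.4 13.6] 4.1 mean [ 616.9 -615.6]
[209.  93.] 684 hmax 0.117 top rect [ 845.9 -467.3] [98.1 63.9] 13.6 mean [ 839.6 -467.6]
[288. 115.] 317 hmax 0.066 top rect [ 532.3 -424.8] [52.3 53. ] 18.2 mean [ 532.2 -423.5]
[164. 136.] 2149 hmax 0.057 top rect [ 877.5 -194.4] [141. 197.] 7.1 mean [ 873.9 -184.5]
[281. 135.] 127 hmax 0.057 top rect [ 524.6 -288.1] [32.8 32.2] 35.4 mean [ 523.  -285.5]
[318. 146.] 502 hmax 0.081 top rect [ 398.2 -239.8] [55.8 52.4] 64.8 mean [ 398.6 -239.3]
[196. 179.] 385 hmax 0.070 top rect [682.2  -9.8] [25.5 26.3] 23.1 mean [681.4  -7.4]
[ 82. 208.] 2849 hmax 0.112 top rect [866.9 199. ] [149.8  14.7] 76.2 mean [867. 205.]
[293. 282.] 979 hmax 0.050 top rect [367.6 238.2] [ 29.5 107.3] 45.8 mean [365.2 241.7]
[205. 284.] 276 hmax 0.045 top rect [525.5 288.4] [28.2 31.2] 24.4 mean [525.6 289. ]
(649, 1050, 3)
```

View pics/o8s.png

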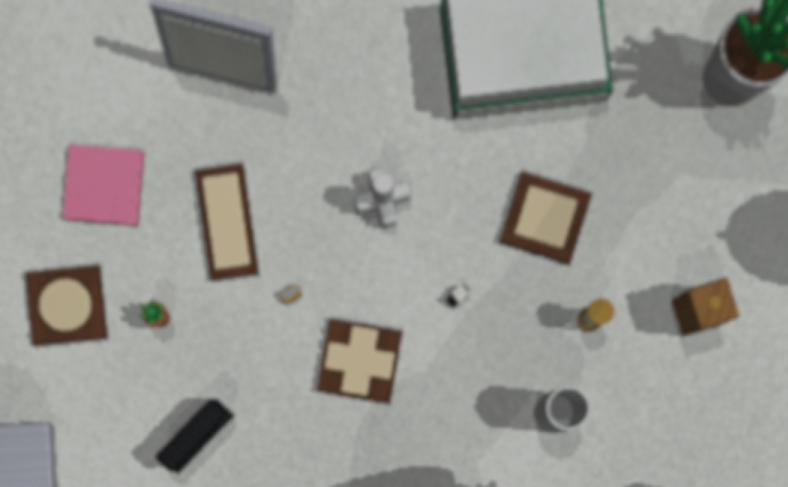

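Run:
```python
from h import *
for n in("top","side"):
    f=dict(np.load(f"/tmp/{n}0.npz")); o=ortho(f,0.008); hsv=cv2.cvtColor(o,cv2.COLOR_BGR2HSV)
    if n=="side": cv2.imwrite("pics/oside.png",cv2.resize(o,None,fx=.75,fy=.75))
    H,S,V=[hsv[...,i].astype(int) for i in range(3)]
    b,g,r=[o[...,i].astype(int) for i in range(3)]
    maple=((r-b>40)&(r>120)).astype(np.uint8)
    dark=((r-b>15)&(r<110)).astype(np.uint8)
    for nm,m in(("plate",((r-b>15)).astype(np.uint8)),("maple",maple)):
        m=cv2.morphologyEx(m,cv2.MORPH_OPEN,np.ones((5,5)))
        cs,_=cv2.findContours(m,cv2.RETR_EXTERNAL,cv2.CHAIN_APPROX_NONE)
        for c in cs:
            A=cv2.contourArea(c)
            if A<2000 or A>16000: continue
            p=np.column_stack([950-c[:,0,1],500-c[:,0,0]]).astype(np.float32)
            rr=cv2.minAreaRect(p)
            M=cv2.moments(p)
            print(n,nm,int(A),"rect",np.round(rr[0],1),np.round(rr[1],1),round(rr[2],1),"cen",round(M['m10']/M['m00'],1),round(M['m01']/M['m00'],1))
```

```text
top plate 9361 rect [469.6  21. ] [98.5 98.3] 80.2 cen 469.5 21.0
top plate 4313 rect [ 541.9 -441. ] [58.7 80.6] 17.9 cen 542.0 -442.2
top plate 9416 rect [543.4 412.3] [98.4 99.7] 5.3 cen 543.3 412.4
top plate 9336 rect [ 660.6 -227.5] [98.1 98.9] 72.5 cen 660.6 -227.3
top plate 9198 rect [654.7 198.4] [149.2  64.4] 8.0 cen 654.8 198.3
top plate 10417 rect [704.4 362.9] [104.  103.7] 85.0 cen 704.5 362.9
top plate 2257 rect [ 870.8 -498.3] [87.3 44.7] 49.6 cen 871.0 -498.4
top maple 3886 rect [469.5  22.3] [77.1 78.8] 33.7 cen 470.2 21.6
top maple 3014 rect [543.8 413.3] [62.2 61.5] 45.0 cen 543.7 413.3
top maple 4612 rect [655.7 198.4] [118.2  42.1] 8.1 cen 655.3 198.6
top maple 8926 rect [704.3 363.1] [96.6 95.7] 85.1 cen 704.3 363.0
side plate 10320 rect [468.8  21.5] [104.8 102.3] 80.2 cen 468.7 21.6
side plate 13072 rect [ 534.8 -405.5] [ 71.6 301.5] 8.9 cen 540.4 -434.5
side plate 10050 rect [542.7 413.3] [101.8 102.3] 6.0 cen 542.6 413.3
side plate 10622 rect [ 660.6 -226.2] [106.9 106.8] 72.7 cen 659.9 -226.0
side plate 10130 rect [653.9 199. ] [152.1  70.5] 7.6 cen 653.9 198.9
side plate 10839 rect [702.8 364.1] [104.6 107. ] 85.2 cen 702.8 364.1
side maple 5108 rect [468.8  20.3] [84.6 86.6] 34.9 cen 468.9 20.5
side maple 3615 rect [543. 413.] [68. 68.] 90.0 cen 543.1 412.8
side maple 4440 rect [ 660.5 -227.5] [69.2 69.9] 72.1 cen 660.8 -227.3
side maple 5751 rect [654.8 198.2] [124.1  48.4] 8.3 cen 654.8 198.2
side maple 9776 rect [703.1 364.1] [ 99.9 100.5] 85.2 cen 703.1 364.1
```

Run:
```python
from h import *
f=dict(np.load("/tmp/top0.npz"))
a=cv2.resize(f["pixels"][100:165,225:300],None,fx=8,fy=8,interpolation=cv2.INTER_CUBIC)
cv2.imwrite("pics/jack0.png",a)
w=cloud(f)
# bars of jack: points 0.02-0.03
for n in("top","side"):
    w=cloud(dict(np.load(f"/tmp/{n}0.npz")))
    q=w.reshape(-1,3); q=q[(abs(q[:,0]-.683)<.06)&(abs(q[:,1]+.009)<.06)&(q[:,2]>.021)&(q[:,2]<.030)]
    d=q[:,:2]*1000; print(n,len(d),d.mean(0))
    im=np.zeros((480,480,3),np.uint8)
    for x,y in d: cv2.circle(im,(int(240-(y+9)*4),int(240-(x-683)*4)),4,(255,255,255),-1)
    cv2.imwrite(f"pics/jb_{n}.png",im)
    best=[]
    R=d
    # grid search: maximise points within cross of bars 76x22
    for cx in np.arange(672,694,1):
      for cy in np.arange(-20,3,1):
        for a in np.arange(0,90,2):
            t=np.radians(a);u=(d[:,0]-cx)*np.cos(t)+(d[:,1]-cy)*np.sin(t);v=-(d[:,0]-cx)*np.sin(t)+(d[:,1]-cy)*np.cos(t)
            ins=lambda L,W:((abs(u)<L)&(abs(v)<W)|(abs(v)<L)&(abs(u)<W))
            best.append((ins(38,11).sum()-0.0,cx,cy,a))
    best.sort(reverse=True); b=np.array([x for x in best if x[0]>=best[0][0]-2]); print(best[0],b.mean(0),b.std(0))
```

```text
top 236 [679.15753188  -9.11659307]
(np.float64(236.0), np.int64(684), np.int64(-9), np.int64(16)) [236. 684.  -9.  16.] [0. 0. 0. 0.]
side 178 [6.78421629e+02 2.71505731e-01]
(np.float64(177.0), np.int64(680), np.int64(-9), np.int64(12)) [175.33333333 680.5         -9.          13.33333333] [0.74535599 0.5        0.57735027 0.94280904]
```

View pics/jb_top.png

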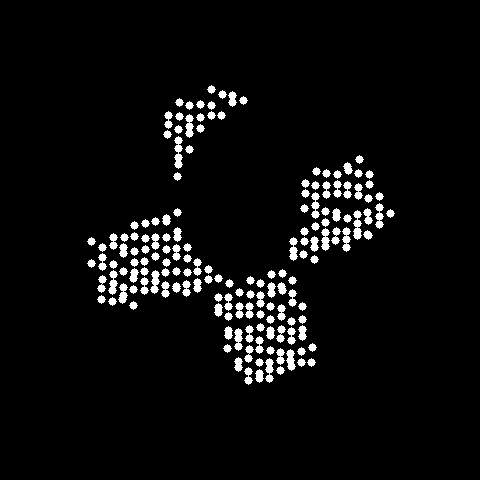

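View pics/jack0.png

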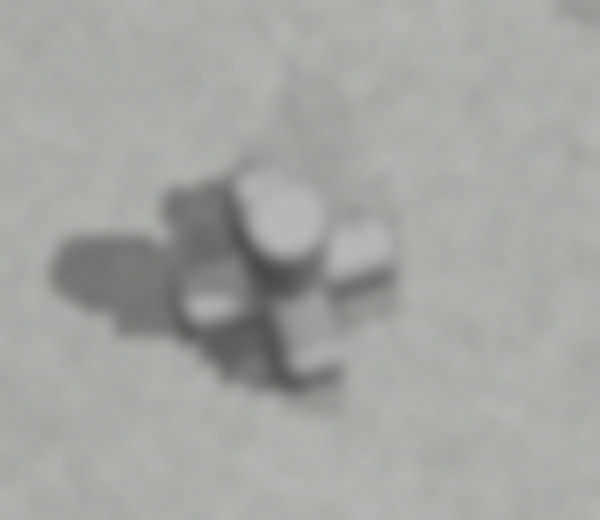

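```bash
cat >> h.py <<'E'
def go(x,y,z,psi,pose=None,say=True):
    """print remaining move from current pose to target: turn (rad about tool z), then shift in tool axes after turn"""
    from cell import sensors
    s=sensors.get_state(); p=np.array(s["tool_pos"]); R=cv2.Rodrigues(np.array(s["tcp_rot"]))[0]
    ps=np.degrees(np.arctan2(R[1,0],R[0,0]))
    d=np.radians(psi); tx=np.array([np.cos(d),np.sin(d)]);ty=np.array([np.sin(d),-np.cos(d)])
    D=np.array([x,y,z])-p
    rz=-np.radians((psi-ps+180)%360-180)
    print("t %.2f pos"%s["time_s"],np.round(p*1000,1),"psi %.2f"%ps,"tilt",np.round(R[:2,2],4),"gap %.4f"%s["finger_gap"],"F",np.round(s["wrist_force"],1),"j7 %.2f"%s["joints"][6])
    v=np.array([D[:2]@tx,D[:2]@ty,-D[2]])/.03
    print(" turn rz %.3f rad; then shift units"%rz,np.round(v,3),"norm",round(np.linalg.norm(v),2))
E
python3 - <<'E'
from h import *
go(.400,-.2395,.13,18.2)
E
```

```text
t 0.10 pos [ 204.8 -616.3  237.9] psi 18.39 tilt [-0.0006  0.0014] gap 0.0882 F [ 0.6 -0.6  0.5] j7 -0.07
 turn rz 0.003 rad; then shift units [10.104 -9.9    3.598] norm 14.6
```

The jack crop shows the post top at about (261,128) in the full image. Its bars are turned about 15°. I'll start with the cup.

Request:
{"op": "servo_tool", "data": {
  "plan": [
    [[0.84,-0.82,0.3,0,0,0,1],[0.84,-0.82,0.3,0,0,0,1],[0.84,-0.82,0.3,0,0,0,1],[0.84,-0.82,0.3,0,0,0,1],[0.84,-0.82,0.3,0,0,0,1],[0.84,-0.82,0.3,0,0,0,1],[0.84,-0.82,0.3,0,0,0,1],[0.84,-0.82,0.3,0,0,0,1],[0.84,-0.82,0.3,0,0,0,1],[0.84,-0.82,0.3,0,0,0,1],[0.84,-0.82,0.3,0,0,0,1],[0.84,-0.82,0.3,0,0,0,1]]
  ],
  "squeeze": 15
}}

```text
time_s: 1.3
tool_pos: [0.3991, -0.24, 0.1303]
tcp_rot: [-3.101, -0.501, 0.0]
wrist_force: [1.1, 0.1, 0.2]
finger_gap: 0.0882
```

Request:
{"op": "servo_tool", "data": {
  "plan": [
    [[0,0,0,0,0,0,1],[0,0,0,0,0,0,1]]
  ]
}}

```text
time_s: 1.5
tool_pos: [0.3988, -0.2408, 0.1304]
tcp_rot: [-3.1, -0.505, 0.001]
wrist_force: [-0.0, 0.3, -1.1]
finger_gap: 0.0884
```

Run:
```python
from h import *
go(.400,-.2395,.036,18.2)
```

```text
t 1.50 pos [ 398.8 -240.8  130.4] psi 18.50 tilt [-0.0009  0.0003] gap 0.0884 F [-0.   0.3 -1.1] j7 -0.87
 turn rz 0.005 rad; then shift units [ 0.052 -0.028  3.147] norm 3.15
```

Request:
{"op": "servo_tool", "data": {
  "plan": [
    [[0.05,-0.03,0.6,0,0,0,1],[0,0,0.7,0,0,0,1],[0,0,0.7,0,0,0,1],[0,0,0.6,0,0,0,1],[0,0,0.35,0,0,0,1],[0,0,0.19,0,0,0,1],[0,0,0,0,0,0,1],[0,0,0,0,0,0,0.5],[0,0,0,0,0,0,0.5],[0,0,0,0,0,0,0.5],[0,0,0,0,0,0,0.5],[0,0,0,0,0,0,0.5]]
  ]
}}

```text
time_s: 2.7
tool_pos: [0.4004, -0.2403, 0.0369]
tcp_rot: [3.1, 0.502, 0.001]
wrist_force: [0.4, -0.3, 3.3]
finger_gap: 0.0552
```

Request:
{"op": "servo_tool", "data": {
  "plan": [
    [[0,0,0,0,0,0,0.5],[0,0,0,0,0,0,0.5]]
  ]
}}

```text
time_s: 2.9
tool_pos: [0.4004, -0.2404, 0.0368]
tcp_rot: [3.101, 0.502, 0.001]
wrist_force: [0.2, -0.2, 5.7]
finger_gap: 0.0554
```

Run:
```python
from h import *
go(.5431,.413,.13,18.2)
f=__import__('cell').vision.grab_frame("side"); cv2.imwrite("pics/s1.png",cv2.resize(f["pixels"][60:220,220:420],None,fx=3,fy=3))
```

```text
t 2.90 pos [ 400.4 -240.4   36.8] psi 18.38 tilt [ 0.0009 -0.0006] gap 0.0554 F [ 0.2 -0.2  5.7] j7 -0.91
 turn rz 0.003 rad; then shift units [ 11.32  -19.204  -3.105] norm 22.51
```

View pics/s1.png

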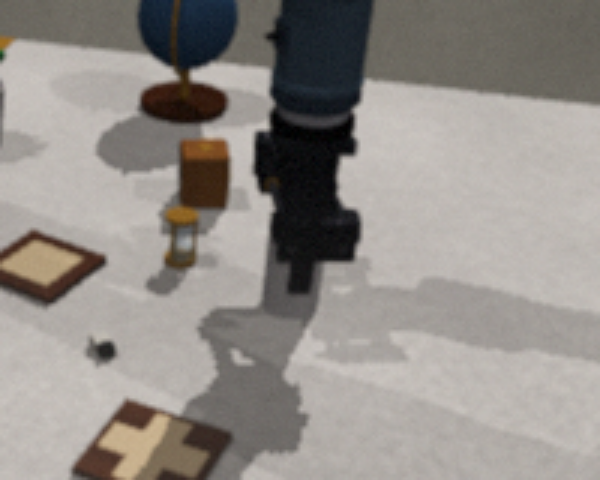

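Run:
```python
from h import *
from cell import vision
f=vision.grab_frame("side"); g=vision.grab_frame("top")
a=cv2.resize(f["pixels"][110:190,280:360],None,fx=5,fy=5,interpolation=cv2.INTER_CUBIC)
b=cv2.resize(g["pixels"][198:278,316:396],None,fx=5,fy=5,interpolation=cv2.INTER_CUBIC)
cv2.imwrite("pics/s2.png",np.hstack([a,b]))
```

```text
(no output)
```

View pics/s2.png

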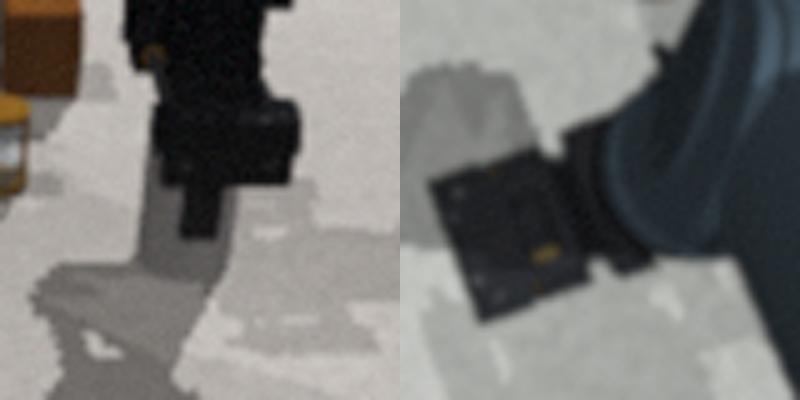

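The enlarged crop shows the cup between the fingers at (185,220), in shadow, with the gap at 55 mm. I'll lift it and carry it to the round plate.

Request:
{"op": "servo_tool", "data": {
  "plan": [
    [[0,0,-0.2,0,0,0,0.5],[0,0,-0.5,0,0,0,0.5],[0,0,-0.8,0,0,0,0.5],[0,0,-0.8,0,0,0,0.5],[0,0,-0.8,0,0,0,0.5],[0.2,-0.35,0,0,0,0,0.5],[0.5,-0.85,0,0,0,0,0.5],[0.55,-0.94,0,0,0,0,0.5],[0.55,-0.94,0,0,0,0,0.5],[0.55,-0.94,0,0,0,0,0.5],[0.55,-0.94,0,0,0,0,0.5],[0.55,-0.94,0,0,0,0,0.5]]
  ],
  "squeeze": 20
}}

```text
time_s: 4.25
tool_pos: [0.4411, -0.0371, 0.1282]
tcp_rot: [-3.1, -0.503, 0.004]
wrist_force: [0.6, -0.1, -3.1]
finger_gap: 0.0552
```

Request:
{"op": "servo_tool", "data": {
  "plan": [
    [[0.55,-0.94,0,0,0,0,0.5],[0.55,-0.94,0,0,0,0,0.5],[0.55,-0.94,0,0,0,0,0.5],[0.55,-0.94,0,0,0,0,0.5],[0.55,-0.94,0,0,0,0,0.5],[0.55,-0.94,0,0,0,0,0.5],[0.55,-0.94,0,0,0,0,0.5],[0.55,-0.94,0,0,0,0,0.5],[0.55,-0.94,0,0,0,0,0.5],[0.55,-0.94,0,0,0,0,0.5],[0.55,-0.94,0,0,0,0,0.5],[0.55,-0.94,0,0,0,0,0.5]]
  ]
}}

```text
time_s: 5.45
tool_pos: [0.5216, 0.3457, 0.1274]
tcp_rot: [3.1, 0.503, -0.005]
wrist_force: [0.2, -0.5, -1.9]
finger_gap: 0.0552
```

Run:
```python
from h import *
go(.5431,.413,.13,18.2)
```

```text
t 5.45 pos [521.6 345.7 127.4] psi 18.43 tilt [-0.003  -0.0016] gap 0.0552 F [ 0.2 -0.5 -1.9] j7 -2.03
 turn rz 0.004 rad; then shift units [ 1.381 -1.909 -0.086] norm 2.36
```

Request:
{"op": "servo_tool", "data": {
  "plan": [
    [[0.5,-0.7,0,0,0,0,0.5],[0.5,-0.7,0,0,0,0,0.5],[0.3,-0.4,0,0,0,0,0.5],[0.08,-0.1,0,0,0,0,0.5],[0,0,0,0,0,0,0.5],[0,0,0,0,0,0,0.5]]
  ]
}}

```text
time_s: 6.05
tool_pos: [0.5442, 0.4099, 0.1285]
tcp_rot: [3.1, 0.501, -0.003]
wrist_force: [0.8, -0.6, -2.6]
finger_gap: 0.055
```

Run:
```python
from h import *
from cell import vision
go(.5431,.413,.0455,18.2)
f=vision.grab_frame("side"); g=vision.grab_frame("top")
a=cv2.resize(f["pixels"][224:384,80:240],None,fx=2.5,fy=2.5)
b=cv2.resize(g["pixels"][110:270,20:180],None,fx=2.5,fy=2.5)
cv2.imwrite("pics/s3.png",np.hstack([a,b]))
```

```text
t 6.05 pos [544.2 409.9 128.5] psi 18.35 tilt [-0.0014 -0.002 ] gap 0.0550 F [ 0.8 -0.6 -2.6] j7 -2.08
 turn rz 0.003 rad; then shift units [-0.003 -0.109  2.766] norm 2.77
```

View pics/s3.png

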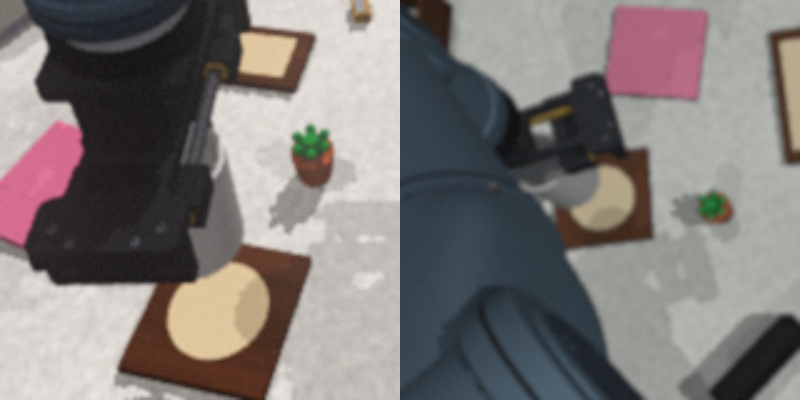

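The cup hangs upright over the round plate, so I'll lower it.

Request:
{"op": "servo_tool", "data": {
  "plan": [
    [[0,-0.11,0.4,0,0,0,0.5],[0,0,0.6,0,0,0,0.5],[0,0,0.6,0,0,0,0.5],[0,0,0.5,0,0,0,0.5],[0,0,0.3,0,0,0,0.5],[0,0,0.15,0,0,0,0.5],[0,0,0.1,0,0,0,0.5],[0,0,0,0,0,0,0.5],[0,0,0,0,0,0,0.5]]
  ]
}}

```text
time_s: 7.05
tool_pos: [0.5442, 0.4148, 0.0507]
tcp_rot: [-3.101, -0.502, -0.002]
wrist_force: [0.7, 0.2, -2.3]
finger_gap: 0.0554
```

Run:
```python
from h import *
go(.5431,.413,.0450,18.2)
```

```text
t 7.05 pos [544.2 414.8  50.7] psi 18.38 tilt [0.0009 0.0008] gap 0.0554 F [ 0.7  0.2 -2.3] j7 -2.10
 turn rz 0.003 rad; then shift units [-0.055  0.046  0.189] norm 0.2
```

Request:
{"op": "servo_tool", "data": {
  "plan": [
    [[-0.05,0.04,0.08,0,0,0,0.5],[0,0,0.05,0,0,0,0.5],[0,0,0.03,0,0,0,0.5],[0,0,0,0,0,0,0.5]]
  ]
}}

```text
time_s: 7.45
tool_pos: [0.5428, 0.4128, 0.0451]
tcp_rot: [3.101, 0.502, -0.0]
wrist_force: [-0.0, -0.0, -1.9]
finger_gap: 0.0549
```

Run:
```python
from h import *
go(.5431,.413,.0450,18.2)
```

```text
t 7.45 pos [542.8 412.8  45.1] psi 18.38 tilt [-0.0001 -0.0001] gap 0.0549 F [-0.  -0.  -1.9] j7 -2.10
 turn rz 0.003 rad; then shift units [ 0.014 -0.004  0.004] norm 0.01
```

Still no contact, so I'll go down in steps of about 0.5 mm.

Request:
{"op": "servo_tool", "data": {
  "plan": [
    [[0,0,0.02,0,0,0,0.5],[0,0,0,0,0,0,0.5]]
  ]
}}

```text
time_s: 7.65
tool_pos: [0.5428, 0.4129, 0.045]
tcp_rot: [3.101, 0.502, -0.0]
wrist_force: [-1.4, -1.2, 2.7]
finger_gap: 0.0551
```

Request:
{"op": "servo_tool", "data": {
  "plan": [
    [[0,0,0.02,0,0,0,0.5],[0,0,0,0,0,0,0.5]]
  ]
}}

```text
time_s: 7.85
tool_pos: [0.5428, 0.4129, 0.045]
tcp_rot: [3.101, 0.502, 0.0]
wrist_force: [-3.1, -2.7, 6.4]
finger_gap: 0.0551
```

Contact. I'll ease back, then release.

Request:
{"op": "servo_tool", "data": {
  "plan": [
    [[0,0,-0.03,0,0,0,0.5],[0,0,0,0,0,0,0.5]]
  ]
}}

```text
time_s: 8.05
tool_pos: [0.5429, 0.413, 0.045]
tcp_rot: [-3.101, -0.502, -0.001]
wrist_force: [-1.3, 0.1, 0.2]
finger_gap: 0.0553
```

Request:
{"op": "servo_tool", "data": {
  "plan": [
    [[0,0,0,0,0,0,0.75],[0,0,0,0,0,0,0.85],[0,0,0,0,0,0,0.95],[0,0,0,0,0,0,1],[0,0,0,0,0,0,1],[0,0,-0.3,0,0,0,1],[0,0,-0.7,0,0,0,1],[0,0,-1,0,0,0,1],[0,0,-1,0,0,0,1],[0,0,-1,0,0,0,1],[0,0,-1,0,0,0,1],[0,0,0,0,0,0,1]]
  ]
}}

```text
time_s: 9.25
tool_pos: [0.545, 0.4148, 0.2007]
tcp_rot: [-3.097, -0.501, -0.012]
wrist_force: [0.7, 0.3, 0.0]
finger_gap: 0.0883
```

Run:
```python
from h import *
go(.5337,-.4262,.13,18.1)
```

```text
t 9.25 pos [545.  414.8 200.7] psi 18.37 tilt [0.0068 0.0058] gap 0.0883 F [0.7 0.3 0. ] j7 -2.07
 turn rz 0.005 rad; then shift units [-9.068 26.53   2.358] norm 28.14
```

Request:
{"op": "servo_tool", "data": {
  "plan": [
    [[-0.33,0.96,0,0,0,0,1],[-0.33,0.96,0,0,0,0,1],[-0.33,0.96,0,0,0,0,1],[-0.33,0.96,0,0,0,0,1],[-0.33,0.96,0,0,0,0,1],[-0.33,0.96,0,0,0,0,1],[-0.33,0.96,0,0,0,0,1],[-0.33,0.96,0,0,0,0,1],[-0.33,0.96,0,0,0,0,1],[-0.33,0.96,0,0,0,0,1],[-0.33,0.96,0,0,0,0,1],[-0.33,0.96,0,0,0,0,1]]
  ]
}}

```text
time_s: 10.45
tool_pos: [0.5386, 0.0461, 0.1948]
tcp_rot: [3.101, 0.502, -0.0]
wrist_force: [0.1, -0.8, -0.1]
finger_gap: 0.088
```

Request:
{"op": "servo_tool", "data": {
  "plan": [
    [[-0.33,0.96,0,0,0,0,1],[-0.33,0.96,0,0,0,0,1],[-0.33,0.96,0,0,0,0,1],[-0.33,0.96,0,0,0,0,1],[-0.33,0.96,0,0,0,0,1],[-0.33,0.96,0,0,0,0,1],[-0.33,0.96,0,0,0,0,1],[-0.33,0.96,0,0,0,0,1],[-0.33,0.96,0,0,0,0,1],[-0.33,0.96,0,0,0,0,1],[-0.33,0.96,0,0,0,0,1],[-0.33,0.96,0,0,0,0,1]]
  ]
}}

```text
time_s: 11.65
tool_pos: [0.5349, -0.3191, 0.1947]
tcp_rot: [-3.101, -0.502, 0.001]
wrist_force: [1.2, 0.4, 0.2]
finger_gap: 0.0882
```

Run:
```python
from h import *
from cell import vision
go(.5337,-.4262,.13,18.1)
f=vision.grab_frame("side"); g=vision.grab_frame("top")
for n,f in(("side",f),("top",g)):
    np.savez(f"/tmp/{n}1.npz",**f)
    w=cloud(f).reshape(-1,3); q=w[(abs(w[:,0]-.543)<.05)&(abs(w[:,1]-.413)<.05)&(w[:,2]>.075)&(w[:,2]<.1)]
    print(n,q[:,2].max(),cv2.minEnclosingCircle((q[:,:2]*1000).astype(np.float32)),len(q))
f=dict(np.load("/tmp/side1.npz"))
cv2.imwrite("pics/s4.png",np.hstack([cv2.resize(f["pixels"][234:384,80:230],None,fx=2.6,fy=2.6),cv2.resize(g["pixels"][115:265,20:170],None,fx=2.6,fy=2.6)]))
```

```text
t 11.65 pos [ 534.9 -319.1  194.7] psi 18.39 tilt [-0.0005  0.0002] gap 0.0882 F [1.2 0.4 0.2] j7 -0.82
 turn rz 0.005 rad; then shift units [-1.146  3.381  2.157] norm 4.17
side 0.09107995464577108 ((540.6798706054688, 413.49700927734375), 28.645462036132812) 548
top 0.09300694401037975 ((542.9928588867188, 413.3593444824219), 28.117982864379883) 199
```

View pics/s4.png

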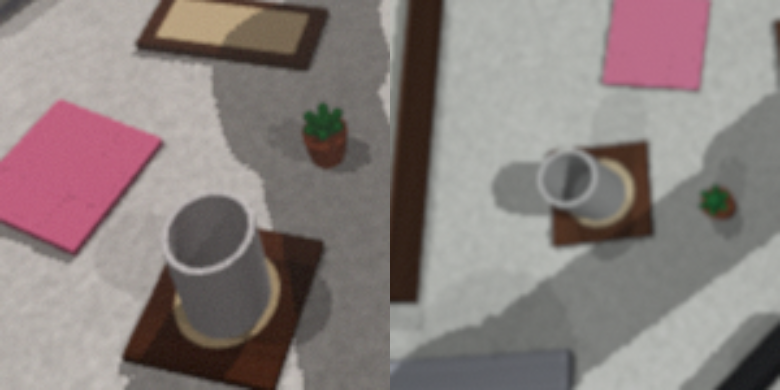

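The cup is upright and centred to about 1 mm, with its rim at (568,180) in the crop. Next is the clock.

Request:
{"op": "servo_tool", "data": {
  "plan": [
    [[-0.33,0.96,0.4,0,0,0,1],[-0.33,0.96,0.6,0,0,0,1],[-0.3,0.9,0.6,0,0,0,1],[-0.19,0.56,0.3,0,0,0.005,1],[0,0,0,0,0,0,1],[0,0,0,0,0,0,1]]
  ]
}}

```text
time_s: 12.35
tool_pos: [0.5352, -0.4237, 0.1382]
tcp_rot: [-3.101, -0.495, -0.001]
wrist_force: [-0.2, 0.9, -0.3]
finger_gap: 0.0878
```

Run:
```python
from h import *
go(.5337,-.4262,.021,18.1)
```

```text
t 12.35 pos [ 535.2 -423.7  138.2] psi 18.14 tilt [0.0004 0.0012] gap 0.0878 F [-0.2  0.9 -0.3] j7 -0.68
 turn rz 0.001 rad; then shift units [-0.073  0.065  3.907] norm 3.91
```

Request:
{"op": "servo_tool", "data": {
  "plan": [
    [[-0.07,0.06,0.6,0,0,0,1],[0,0,0.9,0,0,0,1],[0,0,0.9,0,0,0,1],[0,0,0.8,0,0,0,1],[0,0,0.45,0,0,0,1],[0,0,0.25,0,0,0,1],[0,0,0,0,0,0,1],[0,0,0,0,0,0,0.5],[0,0,0,0,0,0,0.5],[0,0,0,0,0,0,0.5],[0,0,0,0,0,0,0.5],[0,0,0,0,0,0,0.5]]
  ],
  "squeeze": 15
}}

```text
time_s: 13.55
tool_pos: [0.5335, -0.4281, 0.0215]
tcp_rot: [3.101, 0.494, 0.001]
wrist_force: [0.2, -1.8, 1.3]
finger_gap: 0.0537
```

Request:
{"op": "servo_tool", "data": {
  "plan": [
    [[0,0,0,0,0,0,0.5],[0,0,0,0,0,0,0.5]]
  ]
}}

```text
time_s: 13.75
tool_pos: [0.5334, -0.4281, 0.0215]
tcp_rot: [3.101, 0.494, 0.001]
wrist_force: [-0.2, -1.5, 3.9]
finger_gap: 0.0537
```

Run:
```python
from h import *
go(.6606,-.2271,.13,-17.5)
```

```text
t 13.75 pos [ 533.4 -428.1   21.5] psi 18.09 tilt [ 0.0009 -0.001 ] gap 0.0537 F [-0.2 -1.5  3.9] j7 -0.68
 turn rz 0.621 rad; then shift units [ 2.028 -7.665 -3.617] norm 8.71
```

Request:
{"op": "servo_tool", "data": {
  "plan": [
    [[0,0,-0.2,0,0,0,0.5],[0,0,-0.5,0,0,0,0.5],[0,0,-0.8,0,0,0.07,0.5],[0,0,-0.8,0,0,0.11,0.5],[0,0,-0.8,0,0,0.11,0.5],[0,0,-0.4,0,0,0.11,0.5],[0,0,-0.1,0,0,0.11,0.5],[0,0,0,0,0,0.11,0.5],[0,0,0,0,0,0,0.5]]
  ],
  "squeeze": 20
}}

```text
time_s: 14.65
tool_pos: [0.5332, -0.427, 0.1298]
tcp_rot: [-3.105, 0.477, -0.0]
wrist_force: [0.6, -0.6, -0.9]
finger_gap: 0.0533
```

Request:
{"op": "servo_tool", "data": {
  "plan": [
    [[0.15,-0.5,0,0,0,0,0.5],[0.25,-0.95,0,0,0,0,0.5],[0.25,-0.95,0,0,0,0,0.5],[0.25,-0.95,0,0,0,0,0.5],[0.25,-0.95,0,0,0,0,0.5],[0.25,-0.95,0,0,0,0,0.5],[0.25,-0.95,0,0,0,0,0.5],[0.25,-0.95,0,0,0,0,0.5],[0.1,-0.5,0,0,0,0,0.5],[0,0,0,0,0,0,0.5],[0,0,0,0,0,0,0.5]]
  ]
}}

```text
time_s: 15.75
tool_pos: [0.6583, -0.2275, 0.1288]
tcp_rot: [3.104, -0.475, -0.001]
wrist_force: [0.0, -0.3, -2.5]
finger_gap: 0.0536
```

Run:
```python
from h import *
from cell import vision
go(.6606,-.2271,.030,-17.5)
f=vision.grab_frame("side"); g=vision.grab_frame("top")
for n,f in(("side",f),("top",g)):
    np.savez(f"/tmp/{n}2.npz",**f)
f=dict(np.load("/tmp/side2.npz"))
cv2.imwrite("pics/s5.png",np.hstack([cv2.resize(f["pixels"][60:210,180:330],None,fx=2.6,fy=2.6),cv2.resize(g["pixels"][80:230,270:420],None,fx=2.6,fy=2.6)]))
```

```text
t 15.75 pos [ 658.3 -227.5  128.8] psi -17.41 tilt [-0.001 -0.001] gap 0.0536 F [ 0.  -0.3 -2.5] j7 -1.54
 turn rz 0.002 rad; then shift units [ 0.069 -0.037  3.292] norm 3.29
```

View pics/s5.png

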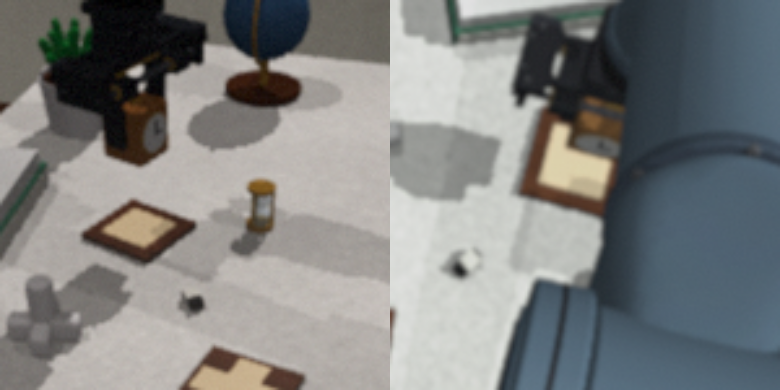

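The clock hangs upright over the square plate. I'll lower it.

Request:
{"op": "servo_tool", "data": {
  "plan": [
    [[0.07,-0.04,0.4,0,0,0,0.5],[0,0,0.7,0,0,0,0.5],[0,0,0.7,0,0,0,0.5],[0,0,0.7,0,0,0,0.5],[0,0,0.4,0,0,0,0.5],[0,0,0.2,0,0,0,0.5],[0,0,0.1,0,0,0,0.5],[0,0,0,0,0,0,0.5],[0,0,0,0,0,0,0.5]]
  ]
}}

```text
time_s: 16.75
tool_pos: [0.6621, -0.2263, 0.0338]
tcp_rot: [3.105, -0.476, 0.002]
wrist_force: [0.2, -0.1, -1.2]
finger_gap: 0.0537
```

Run:
```python
from h import *
go(.6606,-.2271,.030,-17.5)
```

```text
t 16.75 pos [ 662.1 -226.3   33.8] psi -17.43 tilt [ 0.0015 -0.0005] gap 0.0537 F [ 0.2 -0.1 -1.2] j7 -1.54
 turn rz 0.001 rad; then shift units [-0.039  0.041  0.128] norm 0.14
```

Request:
{"op": "servo_tool", "data": {
  "plan": [
    [[-0.04,0.04,0.06,0,0,0,0.5],[0,0,0.04,0,0,0,0.5],[0,0,0,0,0,0,0.5]]
  ]
}}

```text
time_s: 17.05
tool_pos: [0.6598, -0.2268, 0.0299]
tcp_rot: [3.105, -0.476, -0.0]
wrist_force: [-0.1, 0.3, -1.4]
finger_gap: 0.0543
```

Request:
{"op": "servo_tool", "data": {
  "plan": [
    [[0,0,0.02,0,0,0,0.5],[0,0,0,0,0,0,0.5]]
  ]
}}

```text
time_s: 17.25
tool_pos: [0.66, -0.2267, 0.0295]
tcp_rot: [-3.105, 0.476, -0.0]
wrist_force: [-0.1, 1.2, -0.2]
finger_gap: 0.0537
```

Request:
{"op": "servo_tool", "data": {
  "plan": [
    [[0,0,0.01,0,0,0,0.5],[0,0,0,0,0,0,0.5]]
  ]
}}

```text
time_s: 17.45
tool_pos: [0.66, -0.2268, 0.0295]
tcp_rot: [3.105, -0.476, 0.0]
wrist_force: [-3.0, 1.7, 4.7]
finger_gap: 0.0536
```

Request:
{"op": "servo_tool", "data": {
  "plan": [
    [[0,0,-0.02,0,0,0,0.5],[0,0,0,0,0,0,0.5],[0,0,0,0,0,0,0.7],[0,0,0,0,0,0,0.85],[0,0,0,0,0,0,1],[0,0,0,0,0,0,1],[0,0,-0.3,0,0,0,1],[0,0,-0.7,0,0,0,1],[0,0,-1,0,0,0,1],[0,0,-1,0,0,0,1],[0,0,-1,0,0,0,1],[0,0,-1,0,0,0,1]]
  ]
}}

```text
time_s: 18.65
tool_pos: [0.6599, -0.2268, 0.1817]
tcp_rot: [3.105, -0.476, 0.001]
wrist_force: [0.4, 0.9, -1.1]
finger_gap: 0.0881
```

Run:
```python
from h import *
go(.3683,.2379,.18,135.3)
```

```text
t 18.65 pos [ 659.9 -226.8  181.7] psi -17.44 tilt [ 0.0007 -0.0002] gap 0.0881 F [ 0.4  0.9 -1.1] j7 -1.55
 turn rz -2.666 rad; then shift units [17.805  4.174  0.056] norm 18.29
```

Request:
{"op": "servo_tool", "data": {
  "plan": [
    [[-0.97,-0.83,0,0,0,0,1],[-0.97,-0.83,0,0,0,0,1],[-0.97,-0.83,0,0,0,0,1],[-0.97,-0.83,0,0,0,0,1],[-0.97,-0.83,0,0,0,0,1],[-0.97,-0.83,0,0,0,0,1],[-0.97,-0.83,0,0,0,0,1],[-0.97,-0.83,0,0,0,0,1],[-0.97,-0.83,0,0,0,0,1],[-0.97,-0.83,0,0,0,0,1],[-0.97,-0.83,0,0,0,0,1],[-0.97,-0.83,0,0,0,0,1]]
  ]
}}

```text
time_s: 19.85
tool_pos: [0.4156, 0.1641, 0.1805]
tcp_rot: [-3.104, 0.476, -0.002]
wrist_force: [-0.1, 1.0, 0.1]
finger_gap: 0.0879
```

Request:
{"op": "servo_tool", "data": {
  "plan": [
    [[0,0,0,0,0,-0.14,1],[0,0,0,0,0,-0.14,1],[0,0,0,0,0,-0.14,1],[0,0,0,0,0,-0.14,1],[0,0,0,0,0,-0.14,1],[0,0,0,0,0,-0.14,1],[0,0,0,0,0,-0.14,1],[0,0,0,0,0,-0.14,1],[0,0,0,0,0,-0.14,1],[0,0,0,0,0,-0.14,1],[0,0,0,0,0,-0.14,1],[0,0,0,0,0,-0.14,1]]
  ]
}}

```text
time_s: 21.05
tool_pos: [0.4166, 0.1628, 0.1803]
tcp_rot: [2.421, 2.001, 0.001]
wrist_force: [-0.3, -1.0, -0.2]
finger_gap: 0.0879
```

Run:
```python
from h import *
from cell import vision
go(.3683,.2379,.18,135.3)
f=vision.grab_frame("side"); g=vision.grab_frame("top")
for n,f in(("side",f),("top",g)):
    np.savez(f"/tmp/{n}2.npz",**f)
    w=cloud(f).reshape(-1,3); q=w[(abs(w[:,0]-.66)<.06)&(abs(w[:,1]+.227)<.06)&(w[:,2]>.066)&(w[:,2]<.1)]
    print(n,q[:,2].max(),cv2.minAreaRect((q[:,:2]*1000).astype(np.float32)),len(q))
f=dict(np.load("/tmp/side2.npz"))
cv2.imwrite("pics/s6.png",np.hstack([cv2.resize(f["pixels"][60:210,180:330],None,fx=2.6,fy=2.6),cv2.resize(g["pixels"][80:230,270:420],None,fx=2.6,fy=2.6)]))
```

```text
t 21.05 pos [416.6 162.8 180.3] psi 79.14 tilt [ 0.0012 -0.    ] gap 0.0879 F [-0.3 -1.  -0.2] j7 -0.79
 turn rz -0.980 rad; then shift units [2.904 0.647 0.01 ] norm 2.98
side 0.07559223089842887 ((666.4782104492188, -226.44400024414062), (54.87803649902344, 40.97782897949219), 77.10202026367188) 120
top 0.07760915139293506 ((660.105224609375, -224.4968719482422), (54.227054595947266, 53.68182373046875), 72.65152740478516) 437
```

View pics/s6.png

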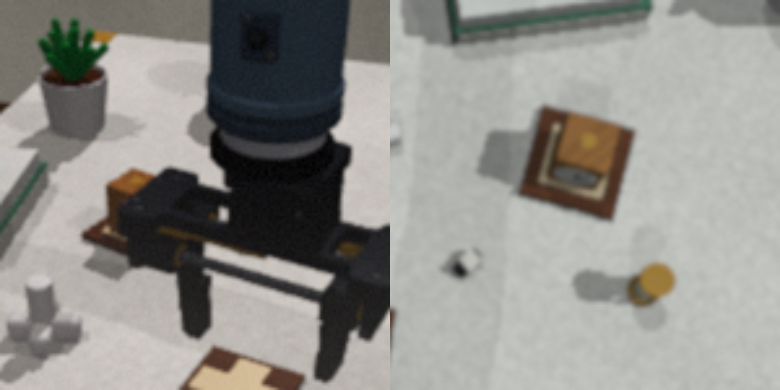

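Request:
{"op": "servo_tool", "data": {
  "plan": [
    [[0,0,0,0,0,-0.14,1],[0,0,0,0,0,-0.14,1],[0,0,0,0,0,-0.14,1],[0,0,0,0,0,-0.14,1],[0,0,0,0,0,-0.14,1],[0,0,0,0,0,-0.14,1],[0,0,0,0,0,-0.14,1],[0.96,0.2,0,0,0,0,1],[0.96,0.2,0,0,0,0,1],[0.96,0.2,0,0,0,0,1],[0,0,0,0,0,0,1],[0,0,0,0,0,0,1]]
  ]
}}

```text
time_s: 22.35
tool_pos: [0.368, 0.2369, 0.1799]
tcp_rot: [1.205, 2.901, 0.0]
wrist_force: [0.5, -1.6, 0.4]
finger_gap: 0.0884
```

Run:
```python
from h import *
from cell import vision
go(.3683,.2379,.019,135.3)
f=vision.grab_frame("side"); g=vision.grab_frame("top")
for n,f in(("side",f),("top",g)):
    np.savez(f"/tmp/{n}3.npz",**f)
    w=cloud(f).reshape(-1,3)
    for lo in(.060,.066,.0695):
      q=w[(abs(w[:,0]-.66)<.06)&(abs(w[:,1]+.227)<.06)&(w[:,2]>lo)&(w[:,2]<.1)]
      r=cv2.minAreaRect((q[:,:2]*1000).astype(np.float32))
      print(n,lo,np.round(r[0],1),np.round(r[1],1),round(r[2],1),len(q),np.median(q[:,2]))
f=dict(np.load("/tmp/side3.npz"))
cv2.imwrite("pics/s7.png",np.hstack([cv2.resize(f["pixels"][90:190,190:290],None,fx=4,fy=4,interpolation=2),cv2.resize(g["pixels"][90:190,290:390],None,fx=4,fy=4,interpolation=2)]))
cv2.imwrite("pics/s7b.png",cv2.resize(f["pixels"],None,fx=1.5,fy=1.5,interpolation=2))
```

```text
t 22.35 pos [368.  236.9 179.9] psi 134.90 tilt [ 0.0007 -0.0003] gap 0.0884 F [ 0.5 -1.6  0.4] j7 -0.11
 turn rz -0.007 rad; then shift units [0.016 0.032 5.363] norm 5.36
side 0.06 [ 656.9 -225.1] [56.9 54.1] 69.0 227 0.07188914282707626
side 0.066 [ 657.1 -225.2] [56.7 54.1] 69.4 185 0.0722253691681158
side 0.0695 [ 657.7 -225.4] [56.7 52.5] 69.0 157 0.07254342184643088
top 0.06 [ 659.9 -224.6] [54.6 54.8] 74.0 465 0.07215312721975996
top 0.066 [ 660.3 -224.7] [54.6 54.1] 74.0 431 0.07243113395323171
top 0.0695 [ 660.2 -224.1] [53.  53.6] 71.8 382 0.0726981964907135
```

View pics/s7.png

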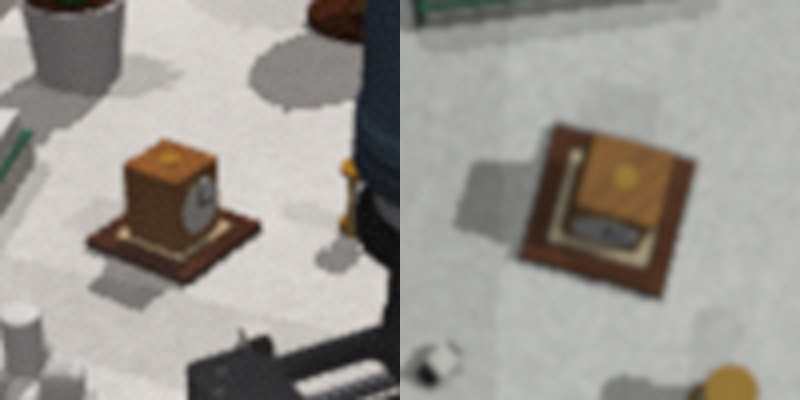

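View pics/s7b.png

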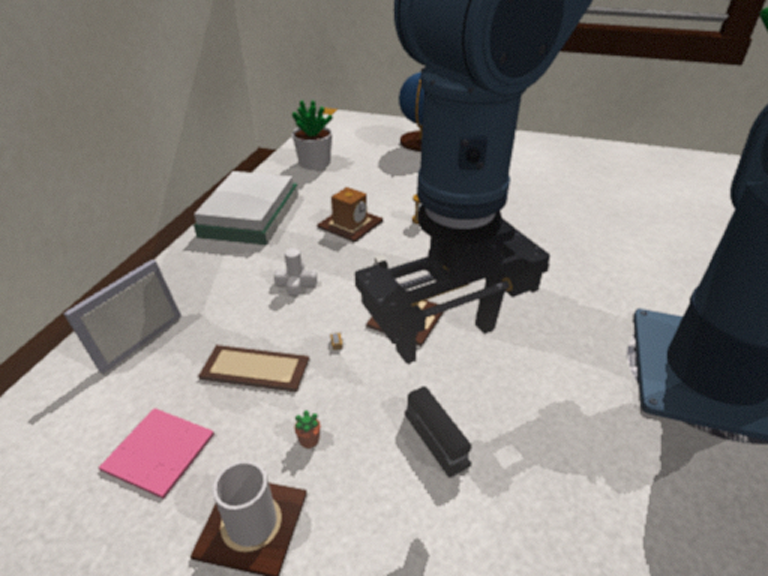

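```bash
cat >> h.py <<'E'
def proj(f,P,crop,s):
    p=cv2.projectPoints(np.array(P,float).reshape(-1,1,3),f["rvec"],f["tvec"],f["K"],None)[0].reshape(-1,2)
    # sub-pixel crop mapping with cv2.resize: out=(u-c0+.5)*s-.5
    return np.round(((p-np.array(crop)+.5)*s-.5)*16).astype(int)
def sq(c,yaw,a,b,z):
    t=np.radians(yaw);ux=np.array([np.cos(t),np.sin(t)]);uy=np.array([-np.sin(t),np.cos(t)])
    return [np.r_[np.array(c)+i*a/2*ux+j*b/2*uy,z] for i,j in((1,1),(1,-1),(-1,-1),(-1,1))]
def box(img,f,c,yaw,a,b,z0,z1,crop,s,col):
    for z in(z0,z1): cv2.polylines(img,[proj(f,sq(c,yaw,a,b,z),crop,s)],True,col,1,cv2.LINE_AA,4)
    if z1>z0:
        A=proj(f,sq(c,yaw,a,b,z0),crop,s);B=proj(f,sq(c,yaw,a,b,z1),crop,s)
        for p,q in zip(A,B): cv2.line(img,tuple(map(int,p)),tuple(map(int,q)),col,1,cv2.LINE_AA,4)
E
python3 - <<'E'
from h import *
out=[]
for n,cr,pc in(("side",(210,110),(.6603,-.2268)),("top",(310,105),(.6606,-.2274))):
    f=dict(np.load(f"/tmp/{n}3.npz")); s=6
    im=cv2.resize(f["pixels"][cr[1]:cr[1]+66,cr[0]:cr[0]+66],None,fx=s,fy=s,interpolation=2)
    box(im,f,pc,-17.5,.066,.066,.008,.008,cr,s,(255,0,0)); box(im,f,pc,-17.5,.1,.1,.008,.008,cr,s,(255,0,255))
    box(im,f,pc,-17.5,.054,.054,.008,.072,cr,s,(0,255,0))
    out.append(im)
cv2.imwrite("pics/s8.png",np.hstack(out))
E
```

```text
(no output)
```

View pics/s8.png

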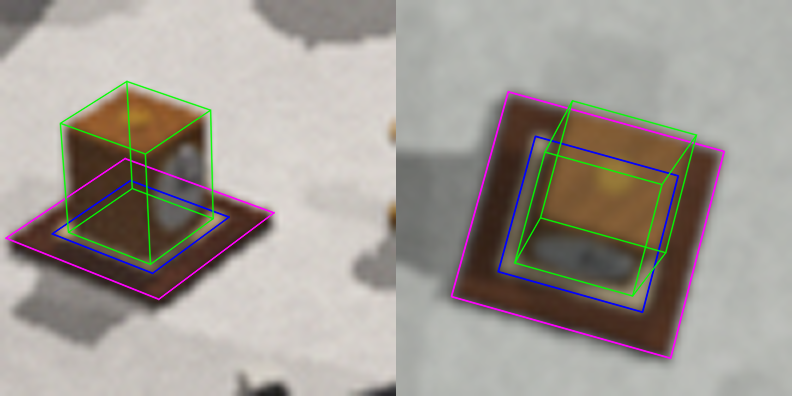

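Run:
```python
from h import *
for n in("top","side"):
  for tag,cen,h,zb in(("0",(533.7,-426.2),.064,0),("3",(660,-227),.072,.008)):
    f=dict(np.load(f"/tmp/{n}{tag}.npz")); c=np.array(cen)/1000
    o=ortho(f,h,c[0]-.06,c[0]+.06,c[1]-.06,c[1]+.06,4000).astype(int)
    b,g,r=o[...,0],o[...,1],o[...,2]
    m=((r-b>45)&(r>95)&(r<190)&(g<130)).astype(np.uint8)
    m=cv2.morphologyEx(cv2.morphologyEx(m,cv2.MORPH_CLOSE,np.ones((25,25))),cv2.MORPH_OPEN,np.ones((25,25)))
    k,l,st,ce=cv2.connectedComponentsWithStats(m); i=1+np.argmax(st[1:,4])
    v,u=np.nonzero(l==i); p=np.column_stack([cen[0]+60-v/4,cen[1]+60-u/4]).astype(np.float32)
    rr=cv2.minAreaRect(p); print(n,tag,np.round(rr[0],1),np.round(rr[1],1),round(rr[2],1),"mean",p.mean(0).round(1),st[i,4]/16)
    cv2.imwrite(f"/tmp/m_{n}{tag}.png",np.hstack([o.astype(np.uint8),cv2.cvtColor((l==i).astype(np.uint8)*255,cv2.COLOR_GRAY2BGR)]))
a=[cv2.resize(cv2.imread(f"/tmp/m_{n}3.png"),None,fx=.8,fy=.8) for n in("top","side")]
cv2.imwrite("pics/s9.png",np.vstack([cv2.resize(x,(580,290)) for x in a]))
```

```text
top 0 [ 533.5 -427.8] [50.4 48.7] 18.1 mean [ 533.6 -427.7] 2355.625
top 3 [ 658.5 -226.2] [54.1 50.6] 72.1 mean [ 658.7 -226.1] 2594.375
side 0 [ 534.2 -426.1] [51.3 51.5] 16.4 mean [ 533.5 -425.4] 2367.0
side 3 [ 657.6 -220.1] [51.8 55.2] 73.6 mean [ 657.8 -220.4] 2560.375
```

View pics/s9.png

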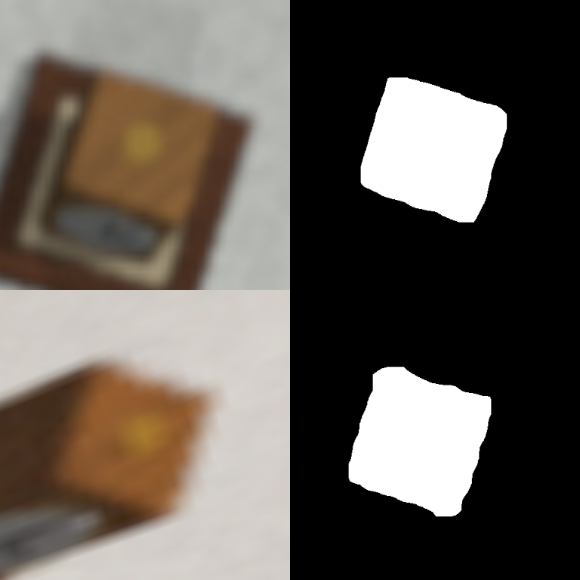

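By the top camera the clock sits about 2 mm from the inlay's centre, and its yaw agrees to 0.5°, so I'm leaving it. Next is the stapler.

Request:
{"op": "servo_tool", "data": {
  "plan": [
    [[0.02,0.03,0.6,0,0,0,1],[0,0,0.95,0,0,0,1],[0,0,0.95,0,0,0,1],[0,0,0.95,0,0,0,1],[0,0,0.9,0,0,0,1],[0,0,0.5,0,0,0,1],[0,0,0.25,0,0,0,1],[0,0,0,0,0,0,1],[0,0,0,0,0,0,1]]
  ]
}}

```text
time_s: 23.35
tool_pos: [0.3687, 0.2377, 0.0271]
tcp_rot: [1.204, 2.901, 0.001]
wrist_force: [0.3, 0.3, 0.3]
finger_gap: 0.0882
```

Run:
```python
from h import *
go(.3683,.2379,.019,135.1)
```

```text
t 23.35 pos [368.7 237.7  27.1] psi 134.91 tilt [0.0007 0.0002] gap 0.0882 F [0.3 0.3 0.3] j7 -0.35
 turn rz -0.003 rad; then shift units [ 0.015 -0.005  0.271] norm 0.27
```

Request:
{"op": "servo_tool", "data": {
  "plan": [
    [[0,0,0.2,0,0,0,1],[0,0,0.07,0,0,0,1],[0,0,0,0,0,0,1],[0,0,0,0,0,0,0.2],[0,0,0,0,0,0,0.2],[0,0,0,0,0,0,0.2],[0,0,0,0,0,0,0.2],[0,0,0,0,0,0,0.2],[0,0,0,0,0,0,0.2],[0,0,0,0,0,0,0.2],[0,0,0,0,0,0,0.2],[0,0,0,0,0,0,0.2]]
  ],
  "squeeze": 20
}}

```text
time_s: 24.55
tool_pos: [0.368, 0.2378, 0.0185]
tcp_rot: [-1.203, -2.902, 0.0]
wrist_force: [-0.0, -0.2, -1.0]
finger_gap: 0.0299
```

Run:
```python
from h import *
go(.6547,.1985,.11,188)
```

```text
t 24.55 pos [368.  237.8  18.5] psi 134.98 tilt [-0.0001 -0.0001] gap 0.0299 F [-0.  -0.2 -1. ] j7 -0.36
 turn rz -0.925 rad; then shift units [-9.28  -2.626 -3.05 ] norm 10.12
```

Request:
{"op": "servo_tool", "data": {
  "plan": [
    [[0,0,-0.2,0,0,0,0.2],[0,0,-0.5,0,0,0,0.2],[0,0,-0.8,0,0,-0.08,0.2],[0,0,-0.8,0,0,-0.12,0.2],[0,0,-0.6,0,0,-0.12,0.2],[0,0,-0.15,0,0,-0.12,0.2],[0,0,0,0,0,-0.12,0.2],[0,0,0,0,0,-0.12,0.2],[0,0,0,0,0,-0.12,0.2],[0,0,0,0,0,-0.125,0.2],[0,0,0,0,0,0,0.2]]
  ],
  "squeeze": 25
}}

```text
time_s: 25.65
tool_pos: [0.3679, 0.2374, 0.1101]
tcp_rot: [0.22, -3.133, 0.0]
wrist_force: [0.3, -0.5, -1.5]
finger_gap: 0.0293
```

Request:
{"op": "servo_tool", "data": {
  "plan": [
    [[-0.5,-0.14,0,0,0,0,0.2],[-0.95,-0.27,0,0,0,0,0.2],[-0.95,-0.27,0,0,0,0,0.2],[-0.95,-0.27,0,0,0,0,0.2],[-0.95,-0.27,0,0,0,0,0.2],[-0.95,-0.27,0,0,0,0,0.2],[-0.95,-0.27,0,0,0,0,0.2],[-0.95,-0.27,0,0,0,0,0.2],[-0.95,-0.27,0,0,0,0,0.2],[-0.95,-0.27,0,0,0,0,0.2],[0,0,0,0,0,0,0.2],[0,0,0,0,0,0,0.2]]
  ]
}}

```text
time_s: 26.85
tool_pos: [0.648, 0.1983, 0.1093]
tcp_rot: [0.214, -3.133, 0.001]
wrist_force: [-0.2, 0.1, -1.2]
finger_gap: 0.0298
```

Run:
```python
from h import *
from cell import vision
go(.6547,.1985,.0275,188)
f=vision.grab_frame("side"); g=vision.grab_frame("top")
cv2.imwrite("pics/s10.png",np.hstack([cv2.resize(f["pixels"][170:320,90:240],None,fx=2.6,fy=2.6),cv2.resize(g["pixels"][70:220,110:260],None,fx=2.6,fy=2.6)]))
```

```text
t 26.85 pos [648.  198.3 109.3] psi -172.20 tilt [-0.0009 -0.0005] gap 0.0298 F [-0.2  0.1 -1.2] j7 0.95
 turn rz -0.004 rad; then shift units [-0.222 -0.024  2.728] norm 2.74
```

View pics/s10.png

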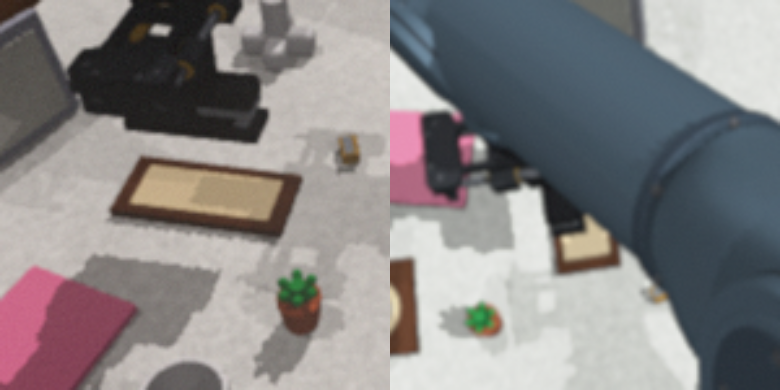

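The stapler hangs level over the oblong plate. I'll lower it.

Request:
{"op": "servo_tool", "data": {
  "plan": [
    [[-0.22,-0.02,0.3,0,0,-0.003,0.2],[0,0,0.6,0,0,0,0.2],[0,0,0.6,0,0,0,0.2],[0,0,0.5,0,0,0,0.2],[0,0,0.35,0,0,0,0.2],[0,0,0.2,0,0,0,0.2],[0,0,0,0,0,0,0.2],[0,0,0,0,0,0,0.2]]
  ]
}}

```text
time_s: 27.75
tool_pos: [0.6546, 0.1997, 0.0339]
tcp_rot: [-0.223, 3.133, 0.001]
wrist_force: [0.1, -0.8, -2.1]
finger_gap: 0.0296
```

Run:
```python
from h import *
go(.6547,.1985,.0275,188)
```

```text
t 27.75 pos [654.6 199.7  33.9] psi -171.85 tilt [0.0006 0.0004] gap 0.0296 F [ 0.1 -0.8 -2.1] j7 0.92
 turn rz 0.003 rad; then shift units [ 0.004 -0.04   0.214] norm 0.22
```

Request:
{"op": "servo_tool", "data": {
  "plan": [
    [[0,-0.04,0.1,0,0,0,0.2],[0,0,0.08,0,0,0,0.2],[0,0,0.02,0,0,0,0.2],[0,0,0,0,0,0,0.2]]
  ]
}}

```text
time_s: 28.15
tool_pos: [0.6545, 0.1982, 0.0275]
tcp_rot: [0.223, -3.134, 0.0]
wrist_force: [0.2, 0.2, -2.2]
finger_gap: 0.0297
```

Request:
{"op": "servo_tool", "data": {
  "plan": [
    [[0,0,0.02,0,0,0,0.2],[0,0,0,0,0,0,0.2]]
  ]
}}

```text
time_s: 28.35
tool_pos: [0.6545, 0.1984, 0.0269]
tcp_rot: [0.223, -3.134, -0.0]
wrist_force: [-0.7, 0.6, -2.8]
finger_gap: 0.0297
```

Request:
{"op": "servo_tool", "data": {
  "plan": [
    [[0,0,0.015,0,0,0,0.2],[0,0,0,0,0,0,0.2]]
  ]
}}

```text
time_s: 28.55
tool_pos: [0.6545, 0.1983, 0.0266]
tcp_rot: [-0.223, 3.134, -0.0]
wrist_force: [-0.7, -0.7, -0.5]
finger_gap: 0.0294
```

Contact has just begun, so I'll release and go up.

Request:
{"op": "servo_tool", "data": {
  "plan": [
    [[0,0,0,0,0,0,0.45],[0,0,0,0,0,0,0.6],[0,0,0,0,0,0,0.8],[0,0,0,0,0,0,0.8],[0,0,-0.3,0,0,0,0.8],[0,0,-0.7,0,0,0,0.8],[0,0,-1,0,0,0,0.8],[0,0,-1,0,0,0,0.8],[0,0,-1,0,0,0,0.8],[0,0,-0.5,0,0,0,0.8],[0,0,0,0,0,0,0.8]]
  ]
}}

```text
time_s: 29.65
tool_pos: [0.656, 0.1991, 0.165]
tcp_rot: [-0.223, 3.129, 0.002]
wrist_force: [-0.5, 0.6, 0.7]
finger_gap: 0.0705
```

Run:
```python
from h import *
go(.683,-.0092,.15,105)
go(.683,-.0092,.15,-172)
```

```text
t 29.65 pos [656.  199.1 165. ] psi -171.86 tilt [0.005  0.0017] gap 0.0705 F [-0.5  0.6  0.7] j7 0.99
 turn rz 1.451 rad; then shift units [-6.939 -0.928  0.5  ] norm 7.02
t 29.65 pos [656.  199.1 165. ] psi -171.86 tilt [0.005  0.0017] gap 0.0705 F [-0.5  0.6  0.7] j7 0.99
 turn rz 0.002 rad; then shift units [ 0.075 -7.     0.5  ] norm 7.02
```

Request:
{"op": "servo_tool", "data": {
  "plan": [
    [[0,-0.6,0,0,0,0,0.8],[0,-0.95,0,0,0,0,0.8],[0,-0.95,0,0,0,0,0.8],[0,-0.95,0,0,0,0,0.8],[0,-0.95,0,0,0,0,0.8],[0,-0.95,0,0,0,0,0.8],[0,-0.95,0,0,0,0,0.8],[0.07,-0.7,0,0,0,0,0.8]]
  ]
}}

```text
time_s: 30.45
tool_pos: [0.6812, -0.0147, 0.159]
tcp_rot: [0.218, -3.13, 0.003]
wrist_force: [0.3, -0.3, 0.4]
finger_gap: 0.0703
```

Request:
{"op": "servo_tool", "data": {
  "plan": [
    [[0,0,0,0,0,0.145,0.8],[0,0,0,0,0,0.145,0.8],[0,0,0,0,0,0.145,0.8],[0,0,0,0,0,0.145,0.8],[0,0,0,0,0,0.145,0.8],[0,0,0,0,0,0.145,0.8],[0,0,0,0,0,0.145,0.8],[0,0,0,0,0,0.145,0.8],[0,0,0,0,0,0.145,0.8],[0,0,0,0,0,0.145,0.8],[0,0,0,0,0,0,0.8],[0,0,0,0,0,0,0.8]]
  ]
}}

```text
time_s: 31.65
tool_pos: [0.6813, -0.0113, 0.1601]
tcp_rot: [-1.906, -2.495, 0.003]
wrist_force: [0.3, 0.6, -0.5]
finger_gap: 0.0704
```

Run:
```python
from h import *
from cell import vision
go(.683,-.0092,.036,105)
f=vision.grab_frame("side"); g=vision.grab_frame("top")
for n,f in(("side",f),("top",g)):
    np.savez(f"/tmp/{n}4.npz",**f)
out=[]
for n,cr,pc in(("side",(120,215),(.6545,.1986)),("top",(145,110),(.655,.1984))):
    f=dict(np.load(f"/tmp/{n}4.npz")); s=5
    im=cv2.resize(f["pixels"][cr[1]:cr[1]+76,cr[0]:cr[0]+80],None,fx=s,fy=s,interpolation=2); im2=im.copy()
    box(im,f,pc,8,.122,.046,.008,.008,cr,s,(255,0,0)); box(im,f,pc,8,.15,.066,.008,.008,cr,s,(255,0,255))
    box(im,f,pc,8,.110,.034,.008,.018,cr,s,(0,255,0))
    out.append(im)
    w=cloud(f).reshape(-1,3); q=w[(abs(w[:,0]-.655)<.08)&(abs(w[:,1]-.198)<.05)&(w[:,2]>.050)&(w[:,2]<.07)]
    r=cv2.minAreaRect((q[:,:2]*1000).astype(np.float32)); print(n,[np.round(x,1) for x in r],len(q))
cv2.imwrite("pics/s11.png",np.hstack(out))
```

```text
t 31.65 pos [681.3 -11.3 160.1] psi 105.24 tilt [-0.0023 -0.001 ] gap 0.0704 F [ 0.3  0.6 -0.5] j7 0.02
 turn rz 0.004 rad; then shift units [0.051 0.073 4.135] norm 4.14
side [array([653.2, 199.1]), array([108.1,  31.5]), np.float64(9.8)] 548
top [array([655.9, 199.9]), array([108.5,  30.2]), np.float64(9.2)] 462
```

View pics/s11.png

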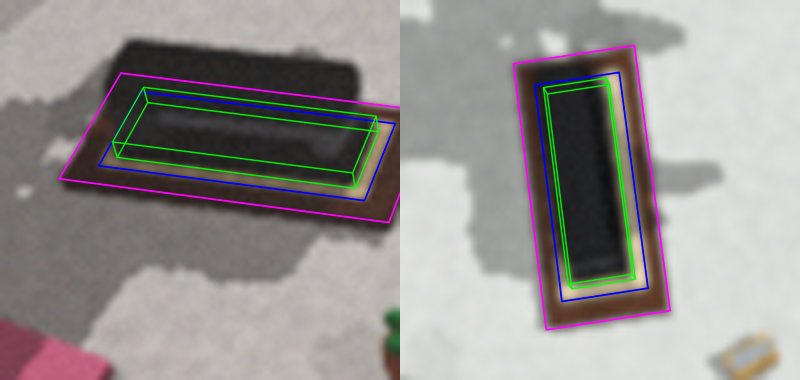

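The stapler is on its inlay, within about 1.5 mm and 1.5°. Next is the jack.

Request:
{"op": "servo_tool", "data": {
  "plan": [
    [[0.05,0.07,0.5,0,0,0,0.8],[0,0,0.9,0,0,0,0.8],[0,0,0.9,0,0,0,0.8],[0,0,0.8,0,0,0,0.8],[0,0,0.5,0,0,0,0.8],[0,0,0.2,0,0,0,0.8],[0,0,0,0,0,0,0.8],[0,0,0,0,0,0,0.8]]
  ]
}}

```text
time_s: 32.55
tool_pos: [0.6846, -0.0078, 0.0484]
tcp_rot: [1.91, 2.493, 0.002]
wrist_force: [-1.3, 1.1, 1.1]
finger_gap: 0.0706
```

Run:
```python
from h import *
go(.683,-.0092,.036,105)
```

```text
t 32.55 pos [684.6  -7.8  48.4] psi 105.08 tilt [0.0016 0.0002] gap 0.0706 F [-1.3  1.1  1.1] j7 -0.02
 turn rz 0.001 rad; then shift units [-0.031 -0.064  0.413] norm 0.42
```

Request:
{"op": "servo_tool", "data": {
  "plan": [
    [[-0.03,-0.06,0.25,0,0,0,0.8],[0,0,0.15,0,0,0,0.8],[0,0,0,0,0,0,0.8],[0,0,0,0,0,0,0.2],[0,0,0,0,0,0,0.2],[0,0,0,0,0,0,0.2],[0,0,0,0,0,0,0.2],[0,0,0,0,0,0,0.2],[0,0,0,0,0,0,0.2],[0,0,0,0,0,0,0.2]]
  ],
  "squeeze": 20
}}

```text
time_s: 33.55
tool_pos: [0.6825, -0.0092, 0.0356]
tcp_rot: [1.911, 2.493, 0.001]
wrist_force: [0.2, 0.2, 0.6]
finger_gap: 0.027
```

Run:
```python
from h import *
go(.4692,.0213,.13,80.2)
```

```text
t 33.55 pos [682.5  -9.2  35.6] psi 105.07 tilt [0.0005 0.0001] gap 0.0270 F [0.2 0.2 0.6] j7 -0.02
 turn rz 0.434 rad; then shift units [-0.209 -7.181 -3.148] norm 7.84
```

Request:
{"op": "servo_tool", "data": {
  "plan": [
    [[0,0,-0.2,0,0,0,0.2],[0,0,-0.5,0,0,0,0.2],[0,0,-0.8,0,0,0.04,0.2],[0,0,-0.8,0,0,0.07,0.2],[0,0,-0.6,0,0,0.08,0.2],[0,0,-0.2,0,0,0.08,0.2],[0,0,0,0,0,0.08,0.2],[0,0,0,0,0,0.06,0.2],[0,0,0,0,0,0.02,0.2],[0,0,0,0,0,0,0.2]]
  ],
  "squeeze": 30
}}

```text
time_s: 34.55
tool_pos: [0.6823, -0.0092, 0.1291]
tcp_rot: [2.398, 2.029, 0.0]
wrist_force: [-0.1, -0.5, -2.3]
finger_gap: 0.027
```

Request:
{"op": "servo_tool", "data": {
  "plan": [
    [[0,-0.4,0,0,0,0,0.2],[-0.03,-0.9,0,0,0,0,0.2],[-0.03,-0.9,0,0,0,0,0.2],[-0.03,-0.9,0,0,0,0,0.2],[-0.03,-0.9,0,0,0,0,0.2],[-0.03,-0.9,0,0,0,0,0.2],[-0.03,-0.9,0,0,0,0,0.2],[-0.03,-0.9,0,0,0,0,0.2],[0,-0.4,0,0,0,0,0.2],[0,0,0,0,0,0,0.2],[0,0,0,0,0,0,0.2]]
  ]
}}

```text
time_s: 35.65
tool_pos: [0.4728, 0.0199, 0.129]
tcp_rot: [2.398, 2.028, 0.003]
wrist_force: [0.3, 0.3, -1.2]
finger_gap: 0.0274
```

Run:
```python
from h import *
from cell import vision
go(.4692,.0213,.0446,80.2)
f=vision.grab_frame("side"); g=vision.grab_frame("top")
for n,f in(("side",f),("top",g)): np.savez(f"/tmp/{n}5.npz",**f)
f=dict(np.load("/tmp/side5.npz"))
cv2.imwrite("pics/s12.png",np.hstack([cv2.resize(f["pixels"][120:250,200:330],None,fx=3,fy=3),cv2.resize(g["pixels"][150:280,190:320],None,fx=3,fy=3)]))
```

```text
t 35.65 pos [472.8  19.9 129. ] psi 80.45 tilt [0.0021 0.0002] gap 0.0274 F [ 0.3  0.3 -1.2] j7 -0.47
 turn rz 0.004 rad; then shift units [ 0.025 -0.126  2.812] norm 2.81
```

View pics/s12.png

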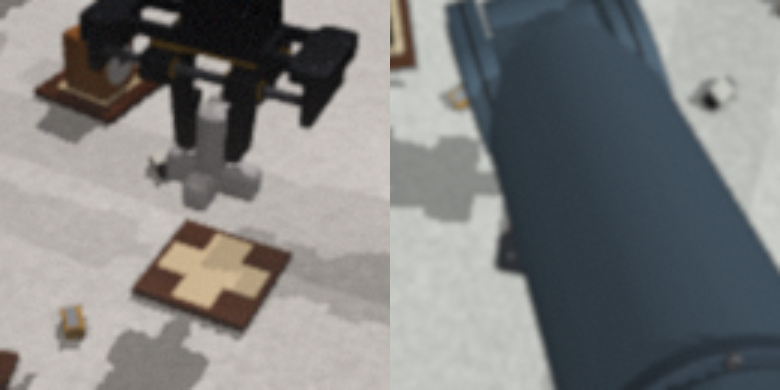

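Run:
```python
from h import *
f=dict(np.load("/tmp/side5.npz")); cr=(240,150); s=9
im=cv2.resize(f["pixels"][150:235,240:308],None,fx=s,fy=s,interpolation=2); raw=im.copy()
c=(.4728,.0199); zb=.129-.0356
for yaw,col in((-9.8,(0,255,0)),):
    for a,b in((.076,.022),(.022,.076)): box(im,f,c,yaw,a,b,zb+.026,zb+.026,cr,s,col)
    for a,b in((.088,.034),(.034,.088)): box(im,f,(.4688,.021),yaw,a,b,.008,.008,cr,s,(255,0,0))
o=np.hstack([raw,im]); cv2.imwrite("pics/s13.png",cv2.resize(o,None,fx=.65,fy=.65,interpolation=3))
w=cloud(f).reshape(-1,3)
q=w[(abs(w[:,0]-c[0])<.05)&(abs(w[:,1]-c[1])<.05)&(w[:,2]>zb+.018)&(w[:,2]<zb+.030)]; d=q[:,:2]*1000
best=[]
for cx in np.arange(465,481,1):
  for cy in np.arange(12,28,1):
    for a in np.arange(55,100,1.5):
      t=np.radians(a);u=(d[:,0]-cx)*np.cos(t)+(d[:,1]-cy)*np.sin(t);v=-(d[:,0]-cx)*np.sin(t)+(d[:,1]-cy)*np.cos(t)
      best.append((((abs(u)<38)&(abs(v)<11)|(abs(v)<38)&(abs(u)<11)).sum(),cx,cy,a))
best.sort(reverse=True); b=np.array([x for x in best if x[0]>=best[0][0]-2]); print(len(d),best[0],b.mean(0),b.std(0))
```

```text
253 (np.int64(250), np.int64(472), np.int64(23), np.float64(83.5)) [248.73333333 471.13333333  21.73333333  82.        ] [0.81377037 0.76303488 1.09341463 1.93649167]
```

View pics/s13.png

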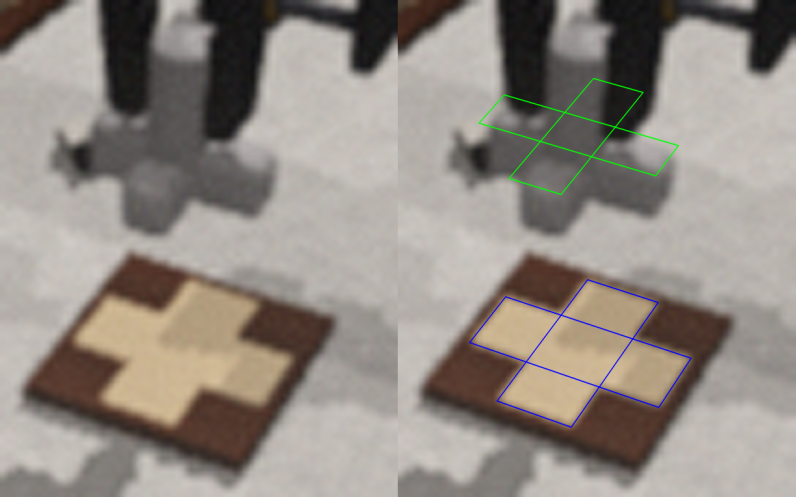

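The jack's bars line up with the inlay to within about 2°. I'll lower it.

Request:
{"op": "servo_tool", "data": {
  "plan": [
    [[0.02,-0.12,0.3,0,0,0.004,0.2],[0,0,0.6,0,0,0,0.2],[0,0,0.6,0,0,0,0.2],[0,0,0.5,0,0,0,0.2],[0,0,0.35,0,0,0,0.2],[0,0,0.2,0,0,0,0.2],[0,0,0,0,0,0,0.2],[0,0,0,0,0,0,0.2]]
  ]
}}

```text
time_s: 36.55
tool_pos: [0.4681, 0.0212, 0.0522]
tcp_rot: [2.403, 2.024, 0.001]
wrist_force: [-0.4, -0.4, -1.3]
finger_gap: 0.0273
```

Run:
```python
from h import *
go(.4692,.0213,.0446,80.2)
```

```text
t 36.55 pos [468.1  21.2  52.2] psi 80.21 tilt [0.0005 0.0001] gap 0.0273 F [-0.4 -0.4 -1.3] j7 -0.54
 turn rz 0.000 rad; then shift units [0.009 0.035 0.253] norm 0.26
```

Request:
{"op": "servo_tool", "data": {
  "plan": [
    [[0.01,0.03,0.12,0,0,0,0.2],[0,0,0.1,0,0,0,0.2],[0,0,0.03,0,0,0,0.2],[0,0,0,0,0,0,0.2]]
  ]
}}

```text
time_s: 36.95
tool_pos: [0.4686, 0.0212, 0.0444]
tcp_rot: [-2.403, -2.024, 0.0]
wrist_force: [0.1, 0.5, -2.0]
finger_gap: 0.0271
```

Request:
{"op": "servo_tool", "data": {
  "plan": [
    [[0,0,0.02,0,0,0,0.2],[0,0,0,0,0,0,0.2]]
  ]
}}

```text
time_s: 37.15
tool_pos: [0.4687, 0.0213, 0.0439]
tcp_rot: [2.403, 2.024, 0.0]
wrist_force: [0.1, -0.4, -2.3]
finger_gap: 0.0275
```

Request:
{"op": "servo_tool", "data": {
  "plan": [
    [[0,0,0.015,0,0,0,0.2],[0,0,0,0,0,0,0.2]]
  ]
}}

```text
time_s: 37.35
tool_pos: [0.4688, 0.0213, 0.0435]
tcp_rot: [2.403, 2.024, 0.0]
wrist_force: [-0.9, -0.9, -1.1]
finger_gap: 0.0273
```

Contact is just beginning, so I'll release.

Request:
{"op": "servo_tool", "data": {
  "plan": [
    [[0,0,0,0,0,0,0.4],[0,0,0,0,0,0,0.6],[0,0,0,0,0,0,0.8],[0,0,0,0,0,0,0.8],[0,0,-0.3,0,0,0,0.8],[0,0,-0.7,0,0,0,0.8],[0,0,-1,0,0,0,0.8],[0,0,-1,0,0,0,0.8],[0,0,-1,0,0,0,0.8],[0,0,-1,0,0,0,0.8],[0,0,-1,0,0,0,0.8],[0,0,0,0,0,0,0.8]]
  ]
}}

```text
time_s: 38.55
tool_pos: [0.4711, 0.0216, 0.2276]
tcp_rot: [2.4, 2.021, 0.009]
wrist_force: [0.3, -0.4, 0.6]
finger_gap: 0.0705
```

Run:
```python
from h import *
go(.38,-.35,.22,80.2)
```

```text
t 38.55 pos [471.1  21.6 227.6] psi 80.20 tilt [0.0076 0.0003] gap 0.0705 F [ 0.3 -0.4  0.6] j7 -0.41
 turn rz -0.000 rad; then shift units [-12.723  -0.884   0.255] norm 12.76
```

Request:
{"op": "servo_tool", "data": {
  "plan": [
    [[-0.95,-0.08,0,0,0,0,0.8],[-0.95,-0.08,0,0,0,0,0.8],[-0.95,-0.08,0,0,0,0,0.8],[-0.95,-0.08,0,0,0,0,0.8],[-0.95,-0.08,0,0,0,0,0.8],[-0.95,-0.08,0,0,0,0,0.8],[-0.95,-0.08,0,0,0,0,0.8],[-0.95,-0.08,0,0,0,0,0.8],[-0.95,-0.08,0,0,0,0,0.8],[-0.95,-0.08,0,0,0,0,0.8],[-0.95,-0.08,0,0,0,0,0.8],[-0.95,-0.08,0,0,0,0,0.8]]
  ]
}}

```text
time_s: 39.75
tool_pos: [0.3813, -0.3116, 0.2232]
tcp_rot: [-2.402, -2.023, 0.0]
wrist_force: [1.2, 0.2, 0.6]
finger_gap: 0.0703
```

Run:
```python
from h import *
from cell import vision
f=vision.grab_frame("side"); g=vision.grab_frame("top")
for n,f in(("side",f),("top",g)): np.savez(f"/tmp/{n}6.npz",**f)
out=[]
for n,cr,pc in(("side",(236,175),(.4688,.021)),("top",(215,180),(.4697,.0213))):
    f=dict(np.load(f"/tmp/{n}6.npz")); s=5
    im=cv2.resize(f["pixels"][cr[1]:cr[1]+76,cr[0]:cr[0]+76],None,fx=s,fy=s,interpolation=2)
    for a,b in((.088,.034),(.034,.088)): box(im,f,pc,-9.8,a,b,.008,.008,cr,s,(255,0,0))
    for a,b in((.076,.022),(.022,.076)): box(im,f,pc,-9.8,a,b,.034,.034,cr,s,(0,255,0))
    out.append(im)
    W=cloud(f).reshape(-1,3)
    q=W[(abs(W[:,0]-.469)<.06)&(abs(W[:,1]-.021)<.06)&(W[:,2]>.072)&(W[:,2]<.09)]; print(n,"post",np.round(cv2.minEnclosingCircle((q[:,:2]*1000).astype(np.float32))[0],1),q[:,2].max())
    q=W[(abs(W[:,0]-.469)<.06)&(abs(W[:,1]-.021)<.06)&(W[:,2]>.029)&(W[:,2]<.039)];d=q[:,:2]*1000
    best=[]
    for cx in np.arange(462,477,1):
      for cy in np.arange(14,29,1):
        for a in np.arange(55,100,1.):
          t=np.radians(a);u=(d[:,0]-cx)*np.cos(t)+(d[:,1]-cy)*np.sin(t);v=-(d[:,0]-cx)*np.sin(t)+(d[:,1]-cy)*np.cos(t)
          best.append((((abs(u)<38)&(abs(v)<11)|(abs(v)<38)&(abs(u)<11)).sum(),cx,cy,a))
    best.sort(reverse=True); b=np.array([x for x in best if x[0]>=best[0][0]-2]); print(n,len(d),b.mean(0),b.std(0))
    for nm,c in(("succ",(.527,.288)),("timer",(.526,-.287)),("cup",(.543,.413)),("clock",(.660,-.227))):
        q=W[(abs(W[:,0]-c[0])<.05)&(abs(W[:,1]-c[1])<.05)&(W[:,2]>.02)&(W[:,2]<.12)]
        if len(q)>10:
            h=np.percentile(q[:,2],97);t=q[q[:,2]>h-.006];r=cv2.minAreaRect((t[:,:2]*1000).astype(np.float32)); print(nm,round(h,3),np.round(r[0],1))
cv2.imwrite("pics/s14.png",np.hstack(out)); cv2.imwrite("pics/s15.png",cv2.resize(g["pixels"],None,fx=1.5,fy=1.5))
```

```text
side post [466.6  20.2] 0.08022904455786206
side 233 [230.71428571 466.78571429  21.78571429  81.5       ] [0.69985421 0.4103259  0.8601139  1.05220856]
succ 0.045 [525.6 288.4]
timer 0.057 [ 524.6 -288.5]
cup 0.089 [540.7 413.4]
clock 0.074 [ 658.  -224.8]
top post [469.5  21.1] 0.08204051701580219
top 286 [282.  469.1  21.   81.5] [0.77459667 0.7        0.4472136  0.80622577]
succ 0.047 [528.1 287.5]
timer 0.059 [ 525.8 -286.3]
cup 0.09 [542.4 412.8]
clock 0.075 [ 660.4 -224.3]
```

View pics/s14.png

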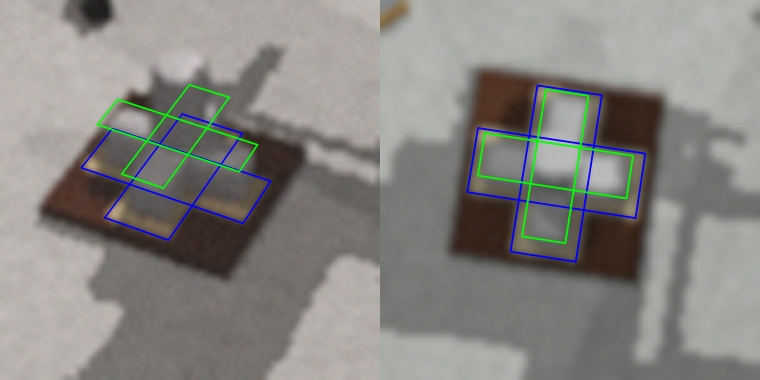

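View pics/s15.png

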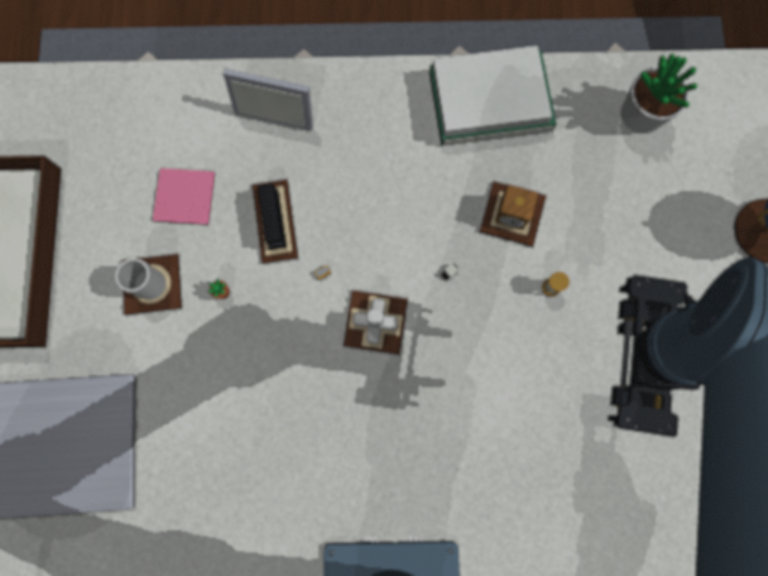

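Everything is in place. The top view shows the cup at (152,284), clock at (513,213), stapler at (274,220) and jack at (376,320), each on its own plate. The succulent and timer have not moved. I'll let the arm settle and hand in.

Request:
{"op": "servo_tool", "data": {
  "plan": [
    [[0,0,0,0,0,0,0.8],[0,0,0,0,0,0,0.8],[0,0,0,0,0,0,0.8]]
  ]
}}

```text
time_s: 40.15
tool_pos: [0.3825, -0.3097, 0.2233]
tcp_rot: [-2.401, -2.026, -0.0]
wrist_force: [0.3, 0.3, -0.2]
finger_gap: 0.0704
```

Run:
```python
from cell import order
print(order.job_done())
```

```text
the job is handed in; nothing more can be done
None
```

All four things are back upright on their matching plates, placed in the order listed, and the job was handed in at about 40 s. Each was lowered until the wrist force showed first contact and then released; contact peaked at about 8 N.

| Thing | Offset from inlay centre | Yaw error |
|---|---|---|
| Pencil cup | about 1 mm by the top camera, 2 mm by the side | does not matter |
| Clock | about 2–3 mm | under 0.5° by colour fit; depth fits scatter up to 3.5° |
| Stapler | about 1.5 mm | about 1–2° |
| Jack | about 1–2 mm | about 1° |

- **Disagreements:** The clock estimates disagree the most. The depth data put it about 3 mm from the centre and a colour fit in the top view about 2.3 mm. A colour fit in the side view gave about 7 mm, which I discounted as an outlier. I left the clock as it was, since its inlay leaves 6 mm on each side.
- **Bystanders:** The succulent and timer measured within about 1 mm of where they started.
- **Arm:** It stood clear of everything when I handed in.

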